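Clamp the tooth sections in the scanning carrier

ROBOT

A 6-joint arm with a two-finger parallel gripper is mounted at the origin on the work surface. World frame = base frame: x ahead of the robot, y to its left, z up, the work surface at z = 0. Lengths are in m, angles in rad, forces in N, time in s.
With the tool pointing down it reaches from about 0.375 to 0.975 m from the base axis. Payload 3.8 kg.
Tool frame: the origin (TCP) lies at the very end of the fingers, on their centre line; the grasp point (between the pads) lies 19 mm behind it; z points along the fingers, y is the line along which they close (so a half turn about z gives the same grasp; the last joint's range is limited). The gripper opens to 88 mm and grips with 3 to 60 N. Pads are 18 mm wide; open, the fingers measure 123 mm over their backs; the gripper's body (75 mm by 187 mm) begins 45 mm behind the grasp point.
Start: joints at [-1.157, 0.264, 1.604, -0, 1.274, -0.037], TCP at [0.294, -0.608, 0.239] pointing down, gripper open.
Joint ranges: [-2.63, 2.63], [-0.94, 2.18], [0.31, 2.57], [-1.31, 4.45], [0, 2.66], [-2.55, 2.55]. Speed limits (rad/s): [2.57, 2.57, 3.14, 3.14, 3.14, 3.14].

INTERFACE

Orientations are given as a rotation vector (axis times angle).
In Python, from bench import bot gives the robot as it stands.
- The arm moves only by the shell command python3 -m inch 'ROWS' [OPENING] [FORCE]. ROWS is JSON, a list that holds one entry, the list of rows, each a list of 6 numbers: the shift along the tool's x, y, z in cm, then the turn, a rotation vector about the tool's x, y, z in degrees. In form: [[[dx, dy, dz, wx, wy, wz], ...]]. A call has 1 to 5 rows; each row is the pose to reach, as a shift and turn from the pose commanded when the call began, along the tool's axes at that moment; what a row does not reach only later rows make up. A row lasts 1/10 s, in which the tool goes at most 50 mm and 8.59 degrees, less where a joint would pass 70% of its speed; a pose out of reach is approached as far as the arm can. A call with a gripper value outside its range is refused whole. OPENING is the opening, from -1 (shut) to 1 (fully open), set as the call begins (- or left out, the last holds). The fingers move at their own pace and stop on an object; FORCE is the grip in N (left out, the last holds). Time passes only in rows, so rows that repeat a pose let the fingers close. It gives the time, the measured TCP pose, the force, the opening and the grip force at its end, in the units of the state.
- bot.sense(): the state, without advancing time (a new reading comes with each control period).
- bot.snapshot(name): name is "side" or "top" or "wrist"; returns the picture (420x560x3 uint8, red, green, blue); there is no depth.
- bot.calibration(name): a dict with "K" (3x3 intrinsics, pixels), "k1" (the pictures are not rectified: a ray, as slopes to the right and down, at radius r is drawn at 1 + k1 r^2 times it, then the intrinsics apply), "eye" and "rotation" of the camera in the world; the wrist camera has in their place "mount" (4x4, takes a point from camera to tool coordinates, whose origin is the TCP and whose axes are the flange's). Camera axes: x right, y up, looking along -z (the intrinsics and any distortion apply to the point x, -y, -z); pixel columns grow to the right and rows downward; lengths in m; the calibration is good to about 2 mm. A picture is of the moment at which its call begins: read the wrist's pose just before it. calibration takes no time and is no camera call.
- bot.close_job(): hands the job in; it is judged then, once.
Trained networks look in the newest picture that a camera, given by its name, has taken for a name from the list of things; names that differ only in an ending like _2 or _b are one class to them, and where a whole thing is asked for, a point or a joint stands for the part that bears it (a point fixed in the world has none). Each returns a list of dicts, best first, with "score" (0 to 1); they miss things now and then, are a little off and sometimes report something else, mostly with a low value. They report only what shows in the picture. A call takes as long as a camera call.
- bot.recognise(camera, thing): "extent" ([centre column, centre row, width, height] in pixels, round what is visible of it).
- bot.masks_of(camera, thing): "mask" (420x560 bool, what is visible of it) and "extent" ([centre column, centre row, width, height] in pixels, round what is visible of it).
The state is a dict: "t": time; "qpos": joint angles; "qvel": joint speeds; "tau": joint torques, N m; "position": TCP position; "ee_rot": TCP orientation; "force": force on the tool from outside, world axes, zero at the start; "torque": the same for the moment, N m; "opening": finger opening in m; "gripper_force": force on a finger pad.
Only numpy, scipy, OpenCV 4.12 (cv2) and the standard library are available. Lean on these libraries where they do the work, as an engineer would, in place of code of your own. Each camera call takes 0.05 s, during which the arm holds its last target. There are 200 camera calls.

TASK

Get the sawn mammoth-tooth sections ready for scanning: flip the carrier's red-knobbed cam lever open, stand every section from the sheet pan upright on the carrier's deck between the two jaws, side by side and square to the jaws, then, with the lever still open, turn the brass adjusting nut until the jaw has pushed every section home against the fixed jaw and the gauge pointer begins to climb. Finally flip the lever fully closed, so that the sections are held between the two jaw faces and the pointer stands in the green; never drive it into the red, and leave the other things on the table where they are.

Things in the scene. Friction and masses are not known exactly. Their poses are not given: they have to be found in the camera images.
- carrier: Aluminium clamping carrier, fixed. Base plate 300 mm (its x) by 250 mm (its y, from -135 to +115), 12 mm thick; origin on the underside (deck at z = 12). x points roughly away from the robot, y to its left. Two blue jaws with black rubber faces run along its x, x = -125 to +125, and stand 43 mm above the table; sections go between them. Lips 8 mm high end the deck at x = +-137.
- deck_mid (a point): Point on the deck in the carrier's frame at x = 0, y = 52 mm, z = 12 mm, axes as the carrier's: where the sections go. Black lines mark four slots centred 87 and 29 mm to either side of it along x (58 mm apart). The moving jaw comes from the -y side; a section that stands against the fixed jaw has its centre at about carrier y = 57 mm.
- fixed_face (a point): Middle of the fixed jaw's rubber face, 15 mm above the deck; at carrier y = 85 mm, give or take 3 mm by hidden packing behind it.
- pad_face (a point): Middle of the moving jaw's rubber face that meets the sections, 15 mm above the deck. With the lever open and the nut at 0 it lies 17 mm short of a section that touches the fixed jaw (give or take the packing's 3 mm); at the start the nut leaves 9 to 16 mm (give or take 3) to spare once the lever is open.
- pad: The moving jaw's rubber face, a bar 250 by 6 by 28 mm. It is sprung on the jaw bar (2.5 N per mm) and gives way up to 10.8 mm, which the gauge shows.
- lever (a joint): Cam lever, steel arm with upright red knob, turning level about an upright pivot on the carriage. 0 rad: closed, arm along the carrier's +x; 1.7 (stop): open, arm about along -y; opening is clockwise from above. Opening draws the jaw back 5 mm, closing pushes it forward 5 mm. Stays where left; 2 to 4 N at the knob move it. Starts at 0 to 0.1. Open: above 1.35; closed: below 0.15.
- lever_knob (a point): Centre of the lever's red knob, an upright cylinder 16 mm in diameter, at the height to grip; its top is 8 mm higher, it goes 28 mm down from this point to the arm. It is 75 mm from the pivot.
- lever_pivot (a point): On the lever's pivot axis, at the same height as lever_knob. It moves with the carriage (and the nut).
- nut (a joint): Brass adjusting nut, upright axis; wing 46 mm long, 12 mm thick, 30 mm tall, pinched across the 12 mm. 0 rad: backed off, wing along carrier x. It grows clockwise from above and that tightens: the carriage (jaw, lever, gauge) goes 4 mm per rad to the fixed jaw. Range 0 to 6.6; starts at 0.3 to 2.0, has all sections home at about 4.2 (give or take 0.75). Friction 0.1 N m; stays where left.
- nut_grip (a point): On the nut's axis, at the height to grip; the top of the wing is 11 mm higher, the foot of the wing 19 mm lower.
- gauge (a joint): Tension pointer on the white dial on the moving jaw, 160 rad per m of the sprung face's give. 0: at rest (pointing along carrier -x); clockwise from above as tension grows; green 0.70 to 1.30, red from 1.50. Pushing loose sections over the deck already lifts it by up to about 0.25; once all are home it climbs 0.6 per rad of nut. With all home, closing the lever adds about 0.8.
- pan: Aluminium sheet pan, fixed, 300 by 220 mm (its x by y), rim 12 mm high, floor 3 mm; origin under its centre. The sections start in it.
- section1: Sawn mammoth-tooth section, a tan block 30 mm (its x) by 56 mm (its y) by 42 mm tall, 90 to 130 g, on a dark metal foot 8 mm thick (bottom-heavy), ridged on top, blue tape near one end; origin at the centre of its underside. Its 56 mm length goes from jaw to jaw (along carrier y), so grip it across the 30 mm. Askew it jams instead of squaring up. Not every section is always there.
- section2: Sawn mammoth-tooth section, a tan block 30 mm (its x) by 56 mm (its y) by 42 mm tall, 90 to 130 g, on a dark metal foot 8 mm thick (bottom-heavy), ridged on top, blue tape near one end; origin at the centre of its underside. Its 56 mm length goes from jaw to jaw (along carrier y), so grip it across the 30 mm. Askew it jams instead of squaring up. Not every section is always there.
- section3: Sawn mammoth-tooth section, a tan block 30 mm (its x) by 56 mm (its y) by 42 mm tall, 90 to 130 g, on a dark metal foot 8 mm thick (bottom-heavy), ridged on top, blue tape near one end; origin at the centre of its underside. Its 56 mm length goes from jaw to jaw (along carrier y), so grip it across the 30 mm. Askew it jams instead of squaring up. Not every section is always there.
- section4: Sawn mammoth-tooth section, a tan block 30 mm (its x) by 56 mm (its y) by 42 mm tall, 90 to 130 g, on a dark metal foot 8 mm thick (bottom-heavy), ridged on top, blue tape near one end; origin at the centre of its underside. Its 56 mm length goes from jaw to jaw (along carrier y), so grip it across the 30 mm. Askew it jams instead of squaring up. Not every section is always there.
- bundle: Bystander, leave it alone: small wrapped specimen with blue tape, about 40 by 70 by 40 mm, in the pan with the sections; origin at its underside or middle.
- tape_roll: Bystander, leave it alone: roll of blue tape, 90 mm across, 24 mm high; origin at its underside or middle.
- jar: Bystander, leave it alone: amber jar, 60 mm across, 85 mm high; origin at its underside or middle.
- brush: Bystander, leave it alone: brush lying flat; origin at its underside or middle.
- dish: Bystander, leave it alone: white dish, 90 mm across, 30 mm high; origin at its underside or middle.
- label_box: Bystander, leave it alone: small yellow box, 70 by 50 by 35 mm; origin at its underside or middle.
- pick: Bystander, leave it alone: preparation pick lying flat; origin at its underside or middle.

How it is judged:
By the outcome, as a careful person would: the job done as asked, in the order asked, and still so for the second after the job is handed in, with the robot touching nothing.
Of section1, section2, section3, section4 only 2 to 4 are there at a start; the rules pass over those that are not, and their reading is None.
At some moment in a run one of section1, section2, section3, section4 may be knocked a few centimetres aside while the robot is not near it.
Once in a run the grip may slacken for a moment while it holds something.
It also fails if it takes over 210 s, if anything falls off the work surface, if the arm or the gripper's body presses on something with over 40 N, if the wrist force passes 120 N, or if a joint passes its speed limit or range.

## Working session

There is one attempt and no reset: what is moved stays moved. The work goes in short steps, Python scripts to look and compute and a shell command to move; the robot and the scene stay as the last step left them, time stands still between calls to the robot, and variables do not carry over. Pictures are saved under pics/ and viewed, at most 18 in all, crops included, and the job is handed in when it is done.

```bash
ls; mkdir -p pics
python3 - <<'E'
from bench import bot
import cv2, numpy as np
s=bot.sense(); print(s)
for n in ["side","top","wrist"]:
    im=bot.snapshot(n); cv2.imwrite(f"pics/{n}0.png",im[:,:,::-1]); c=bot.calibration(n); print(n,{k:np.round(np.array(v),4).tolist() for k,v in c.items()})
for n in ["top","side"]:
  for th in ["carrier","section1","bundle","pan","lever_knob","nut","gauge","pad"]:
    print(n,th,[(round(d["score"],2),np.round(d["extent"]).tolist()) for d in bot.recognise(n,th)[:6]])
E
```

```text
pics
{'t': 0.0, 'qpos': array([-1.15685695e+00,  2.64756169e-01,  1.60535458e+00, -5.23532775e-05,
        1.27368418e+00, -3.69063638e-02]), 'qvel': array([ 0.00145344, -0.00196525, -0.00014935, -0.00217361, -0.00082104,
        0.0013076 ]), 'tau': array([-3.20706240e-04, -5.02106452e+01, -3.56873596e+01,  7.29262456e-02,
        2.96022487e-02, -1.84423370e-04]), 'position': array([ 0.29381316, -0.60692228,  0.23739645]), 'ee_rot': array([-3.06000447e+00, -7.01746334e-01,  7.25000974e-04]), 'force': array([ 0.67540051,  0.58216482, -0.48782952]), 'torque': array([ 0.03003919, -0.02484345, -0.01388667]), 'gripper_force': 0.0, 'opening': 0.0880938953895778}
side {'K': [[387.3799, 0.0, 275.001], [0.0, 387.3799, 209.5114], [0.0, 0.0, 1.0]], 'k1': 0.0208, 'eye': [0.401, 0.9944, 0.659], 'rotation': [0.0988, -1.51, -2.6039]}
top {'K': [[449.1576, 0.0, 277.6416], [0.0, 449.1576, 200.6622], [0.0, 0.0, 1.0]], 'k1': -0.091, 'eye': [0.4594, -0.0171, 1.3084], 'rotation': [0.0651, -0.0539, -1.5762]}
wrist {'K': [[308.7412, 0.0, 278.7666], [0.0, 308.7412, 210.56], [0.0, 0.0, 1.0]], 'k1': -0.0663
[... 630 characters left out ...]
295.0, 191.0, 4.0, 82.0])]
side carrier [(0.66, [258.0, 214.0, 99.0, 57.0])]
side section1 [(0.78, [260.0, 309.0, 14.0, 36.0]), (0.76, [308.0, 276.0, 14.0, 24.0]), (0.59, [264.0, 275.0, 18.0, 30.0]), (0.57, [306.0, 313.0, 21.0, 33.0])]
side bundle [(0.81, [221.0, 293.0, 19.0, 19.0]), (0.69, [274.0, 174.0, 17.0, 18.0])]
side pan [(0.92, [263.0, 303.0, 135.0, 75.0]), (0.35, [240.0, 193.0, 26.0, 16.0])]
side lever_knob [(0.71, [289.0, 186.0, 8.0, 12.0]), (0.71, [333.0, 186.0, 21.0, 14.0]), (0.66, [240.0, 193.0, 29.0, 13.0])]
side nut [(0.46, [289.0, 186.0, 8.0, 9.0])]
side gauge [(0.73, [261.0, 224.0, 83.0, 6.0])]
side pad [(0.82, [261.0, 216.0, 81.0, 15.0]), (0.74, [222.0, 291.0, 22.0, 22.0])]
```

Run:
```python
import cv2
a=cv2.imread('pics/top0.png')[110:300,80:400]; cv2.imwrite('pics/top0c.png',cv2.resize(a,(800,475),interpolation=cv2.INTER_CUBIC))
a=cv2.imread('pics/side0.png')[150:350,170:370]; cv2.imwrite('pics/side0c.png',cv2.resize(a,(600,600),interpolation=cv2.INTER_CUBIC))
```

```text
(no output)
```

View pics/top0c.png

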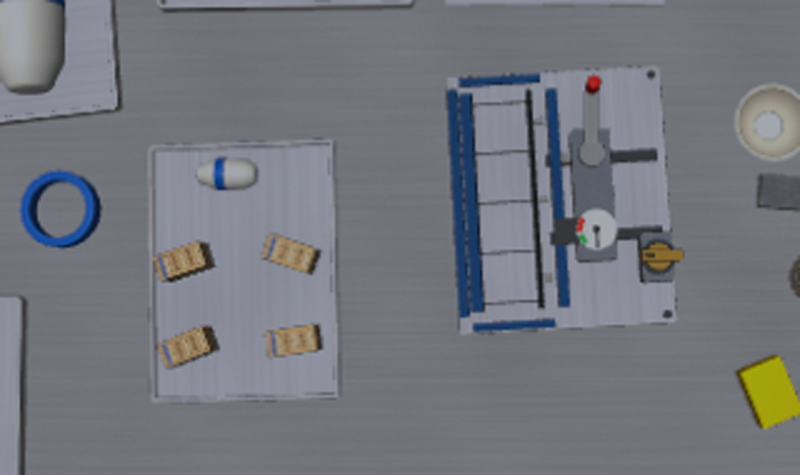

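View pics/side0c.png

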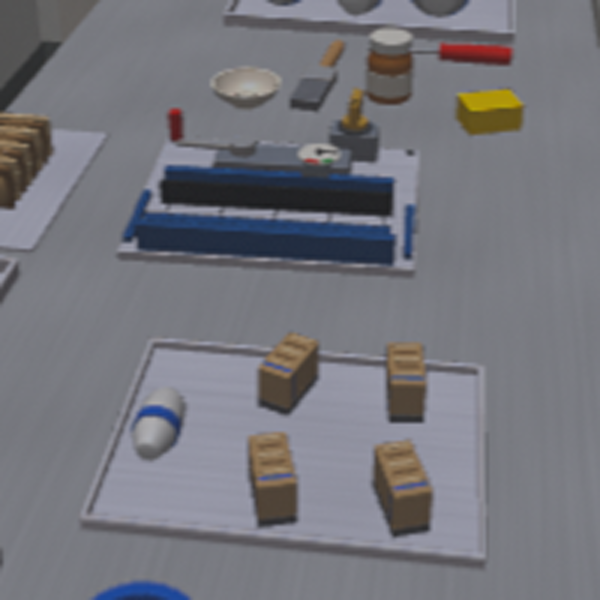

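```bash
cat > h.py <<'E'
from bench import bot
import cv2, numpy as np
from scipy.spatial.transform import Rotation as R
def cam(n,s=None):
    c=bot.calibration(n)
    if n=="wrist":
        s=s or bot.sense(); T=np.eye(4); T[:3,:3]=R.from_rotvec(s["ee_rot"]).as_matrix(); T[:3,3]=s["position"]
        M=T@np.array(c["mount"]); return c,M[:3,:3],M[:3,3]
    return c,R.from_rotvec(c["rotation"]).as_matrix(),np.array(c["eye"])
F=np.diag([1,-1,-1.])
def p2w(C,uv,z):
    c,r,e=C; K=np.array(c["K"]); uv=np.atleast_2d(np.array(uv,float))
    n=cv2.undistortPoints(uv.reshape(-1,1,2),K,np.array([c["k1"],0,0,0.])).reshape(-1,2)
    d=(r@F@np.c_[n,np.ones(len(n))].T).T
    return e+d*((z-e[2])/d[:,2])[:,None]
def w2p(C,p):
    c,r,e=C; q=(np.atleast_2d(p)-e)@r@F
    return cv2.projectPoints(q.reshape(-1,1,3),np.zeros(3),np.zeros(3),np.array(c["K"]),np.array([c["k1"],0,0,0.]))[0].reshape(-1,2)
def psi(s): 
    m=R.from_rotvec(s["ee_rot"]).as_matrix(); return np.degrees(np.arctan2(m[1,0],m[0,0]))
def go(xyz,yaw=None,s=None):
    "shift cm in tool axes, turn about tool z deg, also tilt correction"
    s=s or bot.sense(); m=R.from_rotvec(s["ee_rot"]).as_matrix()
    d=m.T@(np.array(xyz)-s["position"])*100
    y=psi(s) if yaw is None else yaw
    y=np.radians(y); t=np.array([[np.cos(y),np.sin(y),0],[np.sin(y),-np.cos(y),0],[0,0,-1]])
    w=np.degrees(R.from_matrix(m.T@t).as_rotvec())
    print("go",np.round(d,2).tolist(),np.round(w,1).tolist(),"q",np.round(s["qpos"],2).tolist())
def st():
    s=bot.sense(); print("t",round(s["t"],2),"p",np.round(s["position"],4),"psi",round(psi(s),1),"F",np.round(s["force"],1),"op",round(s["opening"],4),"gf",round(s["gripper_force"],1)); return s
# carrier frame (estimate, see car.npy: x,y,theta)
def c2w(p):
    x,y,t=np.load("car.npy"); return np.array([x,y,0])+R.from_euler("z",t).apply(p)
def w2c(p):
    x,y,t=np.load("car.npy"); return R.from_euler("z",-t).apply(np.asarray(p)-[x,y,0])
E
python3 - <<'E'
from h import *
C=cam("top")
w=p2w(C,[(258.8,141.2),(343.2,136.8),(350.8,238.8),(264.4,243.2)],.012)
loc=np.array([(150,115),(150,-135),(-150,-135),(-150,115)])/1000.
from scipy.optimize import least_squares
f=lambda v:(np.array(v[:2])+loc@np.array([[np.cos(v[2]),np.sin(v[2])],[-np.sin(v[2]),np.cos(v[2])]])-w[:,:2]).ravel()
o=least_squares(f,[.5,0,0]); print(o.x,np.round(f(o.x)*1000,1)); np.save("car.npy",o.x)
print("knob c",w2c(p2w(C,(80+594/2.5,110+83/2.5),.07)),"pivot",w2c(p2w(C,(80+592/2.5,110+153/2.5),.05)),"nut",w2c(p2w(C,(80+660/2.5,110+256/2.5),.07)))
print("padface",w2c(p2w(C,[(80+527/2.5,110+91/2.5),(80+539/2.5,110+307/2.5),(80+477/2.5,110+309/2.5)],.043)))
S=cam("side"); print("side knob", w2c(p2w(S,(289,186),.07)), w2c(p2w(S,(230,192),.06)))
for d in bot.masks_of("top","section1"):
    r=cv2.minAreaRect(np.argwhere(d["mask"])[:,::-1].astype(np.float32)); b=p2w(C,cv2.boxPoints(r),.042)
    e=b[1]-b[0],b[2]-b[1]; l=max(e,key=np.linalg.norm)
    print(round(d["score"],2),np.round(b.mean(0)[:2],3),[round(np.linalg.norm(x)*1000) for x in e],"long axis deg",round(np.degrees(np.arctan2(l[1],l[0]))%180))
E
```

```text
[ 0.5891762  -0.07580937  0.05019012] [ 0.4  0.5  1.3 -1.5 -0.   0.1 -1.7  0.8]
knob c [[ 0.12217755 -0.05163466  0.07      ]] pivot [[ 0.04619475 -0.04609016  0.05      ]] nut [[-0.07525636 -0.11220443  0.07      ]]
padface [[ 0.12264746  0.02284015  0.043     ]
 [-0.12366409  0.02375467  0.043     ]
 [-0.12197839  0.09349117  0.043     ]]
side knob [[-0.07381339 -0.11173696  0.07      ]] [[ 0.12195608 -0.0642063   0.06      ]]
0.73 [0.421 0.341] [65, 31] long axis deg 108
0.63 [0.519 0.347] [64, 33] long axis deg 108
0.61 [0.429 0.221] [63, 34] long axis deg 101
0.47 [0.527 0.224] [30, 62] long axis deg 71
```

```bash
python3 - <<'E'
from h import *
# triangulate knob: top px, side px
for a,b in [((317.6,143.2),(228.3,190)),((344,212.4),(289,183))]:
  C=cam("top");S=cam("side")
  best=min((np.linalg.norm((p2w(C,a,z)-p2w(S,b,z))[0]),z) for z in np.arange(.03,.13,.001)); print(best,w2c(p2w(C,a,best[1])))
go(c2w([.122,-.052,.2]),183-360)
E
python3 -m inch '[[[0,0,0,0,0,-8],[0,0,0,0,0,-16],[0,0,0,0,0,-24],[0,0,0,0,0,-32],[0,0,0,0,0,-40]]]' 1
python3 -m inch '[[[0,0,0,0,0,-8],[0,0,0,0,0,-16],[0,0,0,0,0,-24],[0,0,0,0,0,-32],[0,0,0,0,0,-40]]]' 1
python3 - <<'E'
from h import *
st();go(c2w([.122,-.052,.2]),183-360)
E
```

```text
(np.float64(0.0030185009735348997), np.float64(0.07400000000000004)) [[ 0.12137395 -0.05125737  0.074     ]]
(np.float64(0.002177149480054784), np.float64(0.08200000000000005)) [[-0.07575409 -0.11048567  0.082     ]]
go [58.94, -25.46, 3.87] [-0.0, -0.0, -157.2] q [-1.16, 0.26, 1.6, -0.0, 1.27, -0.04]
t: 1.5
position: [0.2941, -0.6076, 0.2387]
ee_rot: [-2.632, -1.715, -0.0]
force: [-1.3, 0.6, 0.5]
opening: 0.0881
gripper_force: 0.0
t: 2.0
position: [0.2941, -0.6076, 0.2387]
ee_rot: [-1.887, -2.512, 0.0]
force: [-0.2, 0.5, -0.1]
opening: 0.0879
gripper_force: 0.0
t 2.0 p [ 0.2941 -0.6076  0.2387] psi 106.2 F [-0.2  0.5 -0.1] op 0.0879 gf 0.0
go [35.0, 53.82, 3.87] [-0.0, -0.0, -76.8] q [-1.16, 0.26, 1.6, -0.0, 1.27, -1.44]
```

```bash
for i in 1 2 3; do python3 -m inch '[[[2.33,3.59,0.26,0,0,0],[4.67,7.18,0.52,0,0,0],[7,10.76,0.77,0,0,0],[9.33,14.35,1.03,0,0,0],[11.67,17.94,1.29,0,0,0]]]' >/dev/null; done
for i in 1 2; do python3 -m inch '[[[0,0,0,0,0,-7.7],[0,0,0,0,0,-15.4],[0,0,0,0,0,-23],[0,0,0,0,0,-30.7],[0,0,0,0,0,-38.4]]]' >/dev/null; done
python3 - <<'E'
from h import *
s=st();go(c2w([.122,-.052,.2]),183-360)
im=bot.snapshot("wrist"); cv2.imwrite("pics/w1.png",im[:,:,::-1])
C=cam("wrist",s)
for th in ["lever_knob","nut","gauge","lever_pivot","carrier"]:
  print(th,[(round(d["score"],2),np.round(d["extent"]).tolist()) for d in bot.recognise("wrist",th)[:4]])
E
```

```text
t 4.5 p [ 0.7164 -0.1239  0.2   ] psi -177.1 F [-1.3 -0.3  0.4] op 0.0883 gf 0.0
go [0.27, 0.24, -0.0] [0.0, -0.0, -0.1] q [-0.21, 0.38, 1.52, 0.0, 1.24, -1.83]
lever_knob [(0.74, [293.0, 157.0, 33.0, 112.0])]
nut []
gauge []
lever_pivot [(0.78, [291.0, 157.0, 33.0, 115.0])]
carrier [(0.83, [334.0, 108.0, 273.0, 215.0]), (0.66, [292.0, 157.0, 34.0, 114.0])]
```

View pics/w1.png

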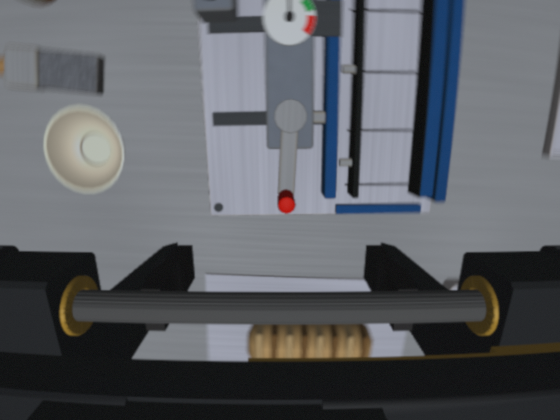

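Run:
```python
from h import *
s=bot.sense(); C=cam("wrist",s)
print("tcp px",w2p(C,[s["position"]]), "below", w2p(C,[s["position"]*[1,1,0]+[0,0,.08]]))
print("corners c",np.round(w2c(p2w(C,[(210,214),(431,212),(202,25)],.012)),4))
print("slot lines c", np.round(w2c(p2w(C,[(362,184),(412,184),(363,129),(414,130),(363,72),(416,72),(365,11)],.012)),4))
print("pad/jaw top",np.round(w2c(p2w(C,[(361,196),(417,195),(448,199)],.043)),4))
for z in (.074,.08,.085,.09): print("knob",z,w2c(p2w(C,(286,203),z)),p2w(C,(286,203),z))
print("pivot",w2c(p2w(C,(290,115),.05)))
print(w2p(cam("side"),[c2w([.122,-.052,z]) for z in (.05,.06,.07,.08,.09)]))
```

```text
tcp px [[278.57352288 262.43727872]] below [[278.56463355 205.6891175 ]]
corners c [[ 0.1507 -0.1317  0.012 ]
 [ 0.1501  0.1189  0.012 ]
 [-0.0432 -0.129   0.012 ]]
slot lines c [[ 0.1176  0.0372  0.012 ]
 [ 0.1178  0.0933  0.012 ]
 [ 0.0589  0.035   0.012 ]
 [ 0.0596  0.09    0.012 ]
 [ 0.0022  0.0321  0.012 ]
 [ 0.0013  0.0872  0.012 ]
 [-0.0553  0.0318  0.012 ]]
pad/jaw top [[0.1244 0.0285 0.043 ]
 [0.1236 0.086  0.043 ]
 [0.1279 0.1192 0.043 ]]
knob 0.074 [[ 0.12367657 -0.04772563  0.074     ]] [[ 0.71509138 -0.11727016  0.074     ]]
knob 0.08 [[ 0.1222362  -0.04786452  0.08      ]] [[ 0.71365979 -0.11748114  0.08      ]]
knob 0.085 [[ 0.12103588 -0.04798027  0.085     ]] [[ 0.71246679 -0.11765696  0.085     ]]
knob 0.09 [[ 0.11983557 -0.04809602  0.09      ]] [[ 0.7112738  -0.11783278  0.09      ]]
pivot [[ 0.0461537  -0.04338945  0.05      ]]
[[229.42347453 196.31031442]
 [229.27325142 193.6625138 ]
 [229.12177562 190.99419289]
 [228.9690306  188.30509615]
 [228.81499948 185.5949636 ]]
```

Run:
```python
from h import *
go([.7137,-.1175,.2],180); go([.7137,-.1175,.062],180)
```

```text
go [0.24, 0.66, -0.0] [0.0, -0.0, 2.5] q [-0.21, 0.38, 1.52, 0.0, 1.24, -1.82]
go [0.24, 0.65, 13.8] [0.0, -0.0, 2.5] q [-0.21, 0.38, 1.52, 0.0, 1.24, -1.82]
```

```bash
python3 -m inch '[[[0.24,0.65,3,0,0,2.5],[0.24,0.65,6,0,0,2.5],[0.24,0.65,9,0,0,2.5],[0.24,0.65,12,0,0,2.5],[0.24,0.65,13.8,0,0,2.5]]]' 0.2
python3 -m inch '[[[0,0,0,0,0,0],[0,0,0,0,0,0],[0,0,0,0,0,0],[0,0,0,0,0,0],[0,0,0,0,0,0]]]' -1 12
python3 -m inch '[[[0,0,0,0,0,0]]]' -1 12
python3 - <<'E'
from h import *
st()
for a in (6,12,18,24,30): a=np.radians(a); print(7.5*(1-np.cos(a)),-7.5*np.sin(a))
E
```

```text
t: 5.3
position: [0.712, -0.1172, 0.059]
ee_rot: [0.001, -3.138, -0.001]
force: [-0.1, 1.0, 0.4]
opening: 0.0531
gripper_force: 0.0
t: 5.8
position: [0.7148, -0.1178, 0.0639]
ee_rot: [-0.003, 3.139, -0.001]
force: [1.2, 0.4, 1.1]
opening: 0.0156
gripper_force: 12.1
t: 5.9
position: [0.7149, -0.1177, 0.0638]
ee_rot: [-0.003, 3.139, -0.001]
force: [0.5, -0.0, 3.7]
opening: 0.0156
gripper_force: 12.0
t 5.9 p [ 0.7149 -0.1177  0.0638] psi -179.9 F [ 0.5 -0.   3.7] op 0.0156 gf 12.0
0.041085784737950326 -0.783963474507401
0.16389299449645733 -1.5593376811331952
0.3670761277863485 -2.3176274578121054
0.6484090676804934 -3.0505248230685016
1.0048094716167097 -3.7499999999999996
```

```bash
for i in 1 2; do python3 -m inch '[[[0.04,-0.78,0,0,0,6],[0.16,-1.56,0,0,0,12],[0.37,-2.32,0,0,0,18],[0.65,-3.05,0,0,0,24],[1,-3.75,0,0,0,30]]]' | grep -E "position|force|open"; done
```

```text
position: [0.7046, -0.1551, 0.0638]
force: [-0.8, 1.3, 5.9]
opening: 0.0156
gripper_force: 12.0
position: [0.6772, -0.1825, 0.0637]
force: [-0.8, 2.7, 5.0]
opening: 0.0158
gripper_force: 12.0
```

```bash
for i in 1; do python3 -m inch '[[[0.04,-0.78,0,0,0,6],[0.16,-1.56,0,0,0,12],[0.37,-2.32,0,0,0,18],[0.65,-3.05,0,0,0,24],[1,-3.75,0,0,0,30]]]' | grep -E "position|force|open"; done
python3 -m inch '[[[0.01,-0.4,0,0,0,3],[0.01,-0.4,0,0,0,3]]]'| grep -E "position|force|open"
```

```text
position: [0.6399, -0.1929, 0.0637]
force: [-0.2, 2.1, 4.3]
opening: 0.015
gripper_force: 12.0
position: [0.6352, -0.1928, 0.0637]
force: [-2.6, 1.0, 6.2]
opening: 0.0158
gripper_force: 12.0
```

```bash
python3 -m inch '[[[0,0,0,0,0,0],[0,0,0,0,0,0],[0,0,0,0,0,0]]]' 0.3 | grep open
python3 -m inch '[[[0,0,-4,0,0,0],[0,0,-8,0,0,0],[0,0,-12,0,0,0],[0,0,-16,0,0,0],[0,0,-17.6,0,0,0]]]' 1 | grep -E "pos"
python3 - <<'E'
from h import *
go([.475,.19,.24],90)
E
```

```text
opening: 0.0375
position: [0.6371, -0.1934, 0.243]
go [37.49, -18.11, 0.1] [0.4, 0.1, -2.9] q [-0.33, 0.24, 1.63, 0.0, 1.27, -0.28]
```

```bash
for i in 1 2; do python3 -m inch '[[[3.75,-1.81,0,0,0,-0.3],[7.5,-3.62,0,0,0,-0.6],[11.25,-5.43,0,0,0,-0.9],[15,-7.24,0,0,0,-1.2],[18.75,-9.05,0,0,0,-1.5]]]' | grep pos; done
python3 -m inch '[[[0,0,0,0,0,0],[0,0,0,0,0,0]]]' | grep pos
python3 - <<'E'
from h import *
s=st(); im=bot.snapshot("wrist"); cv2.imwrite("pics/w2.png",im[:,:,::-1]); C=cam("wrist",s)
for d in bot.masks_of("wrist","section1"):
    r=cv2.minAreaRect(np.argwhere(d["mask"])[:,::-1].astype(np.float32)); b=p2w(C,cv2.boxPoints(r),.042)
    e=b[1]-b[0],b[2]-b[1]; l=max(e,key=np.linalg.norm)
    print(round(d["score"],2),np.round(d["extent"]),np.round(b.mean(0)[:2],3),[round(np.linalg.norm(x)*1000) for x in e],"long axis deg",round(np.degrees(np.arctan2(l[1],l[0]))%180))
t=bot.snapshot("top"); cv2.imwrite("pics/top1.png",t[:,:,::-1])
E
```

```text
position: [0.5524, 0.0004, 0.2362]
position: [0.4664, 0.1898, 0.2365]
position: [0.4672, 0.1892, 0.2368]
t 9.6 p [0.4672 0.1892 0.2368] psi 90.3 F [ 0.2 -0.3 -0.5] op 0.0883 gf 0.0
0.87 [248. 160.  31.  56.] [0.431 0.224] [32, 56] long axis deg 98
0.8 [336. 158.  47.  53.] [0.527 0.228] [56, 36] long axis deg 68
0.64 [240.  40.  45.  74.] [0.425 0.343] [30, 65] long axis deg 112
0.63 [422.  87.  39.  68.] [0.615 0.301] [65, 38] long axis deg 91
0.56 [332.  36.  47.  72.] [0.518 0.349] [37, 62] long axis deg 109
```

View pics/w2.png

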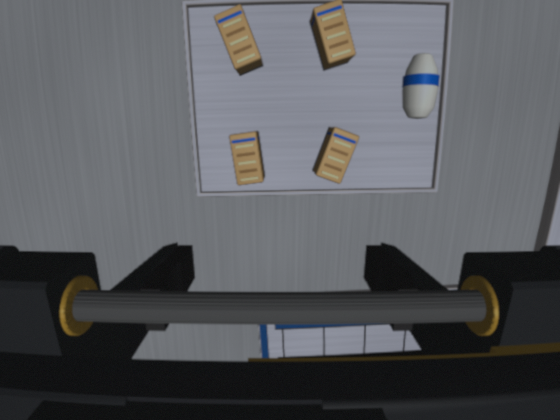

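Run:
```python
from h import *
s=bot.sense(); go([.431,.224,.1],98,s); go([.431,.224,.023],98,s)
a=cv2.imread('pics/top1.png')[110:300,230:400]; cv2.imwrite('pics/top1c.png',cv2.resize(a,(510,570),interpolation=cv2.INTER_CUBIC))
```

```text
go [3.64, -3.71, 13.74] [-0.0, 0.0, -7.9] q [0.33, -0.06, 1.96, -0.0, 1.24, 0.33]
go [3.65, -3.71, 21.44] [-0.0, 0.0, -7.9] q [0.33, -0.06, 1.96, -0.0, 1.24, 0.33]
```

View pics/top1c.png

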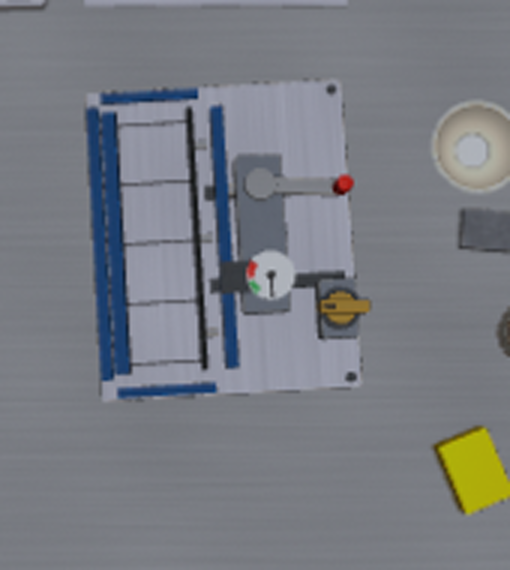

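```bash
python3 -m inch '[[[1.2,-1.2,2.75,0,0,-2],[2.4,-2.5,5.5,0,0,-4],[3.65,-3.71,8.2,0,0,-6],[3.65,-3.71,11,0,0,-7.9],[3.65,-3.71,13.7,0,0,-7.9]]]' 0.3 >/dev/null
python3 -m inch '[[[0,0,2.5,0,0,0],[0,0,5,0,0,0],[0,0,7,0,0,0],[0,0,7.7,0,0,0],[0,0,7.7,0,0,0]]]' | grep -E "pos|force|open"
python3 -m inch '[[[0,0,0,0,0,0],[0,0,0,0,0,0],[0,0,0,0,0,0],[0,0,0,0,0,0],[0,0,0,0,0,0]]]' -1 25| grep -E "pos|force|open"
python3 -m inch '[[[0,0,-2.5,0,0,0],[0,0,-5,0,0,0],[0,0,-7.7,0,0,0],[0,0,-7.7,0,0,0]]]' | grep -E "pos|force|open"
python3 - <<'E'
from h import *
x,y,t=np.load("car.npy"); yaw=np.degrees(t)+90
st(); go(c2w([-.087,.053,.13]),yaw)
E
```

```text
position: [0.4304, 0.2238, 0.0229]
force: [0.4, -0.3, 0.1]
opening: 0.0571
gripper_force: 0.0
position: [0.4315, 0.2255, 0.025]
force: [-0.3, -1.0, 4.8]
opening: 0.0296
gripper_force: 25.0
position: [0.4336, 0.2266, 0.1047]
force: [0.9, 0.3, -1.4]
opening: 0.0298
gripper_force: 25.0
t 11.65 p [0.4336 0.2266 0.1047] psi 98.0 F [ 0.9  0.3 -1.4] op 0.0298 gf 25.0
go [-26.05, 3.0, -2.57] [0.4, -0.1, 5.2] q [0.43, 0.03, 2.13, 0.0, 0.97, 0.29]
```

Run:
```python
from h import *
x,y,t=np.load("car.npy"); yaw=np.degrees(t)+90
go(c2w([-.0,-.01,.19]),yaw)
```

```text
go [-33.09, 11.14, -8.53] [0.4, -0.1, 5.2] q [0.43, 0.03, 2.13, 0.0, 0.97, 0.29]
```

```bash
python3 -m inch '[[[-3,1,-1.7,0,0,1],[-6,2.1,-3.4,0,0,2],[-9,3.1,-5.1,0,0,3],[-12.5,4.2,-6.8,0,0,4],[-16.5,5.57,-8.5,0,0,5.2]]]' |grep open
python3 -m inch '[[[-3.3,0.8,0,0,0,0],[-6.6,1.6,0,0,0,0],[-10,2.4,0,0,0,0],[-13.3,3.2,0,0,0,0],[-17,4.1,0,0,0,0]]]' |grep pos
python3 -m inch '[[[0,0,0,0,0,0],[0,0,0,0,0,0]]]' | grep -E "pos|open"
python3 - <<'E'
from h import *
s=st(); im=bot.snapshot("wrist"); cv2.imwrite("pics/w3.png",im[:,:,::-1]); np.save("s3.npy",np.r_[s["position"],s["ee_rot"]])
E
```

```text
opening: 0.0296
position: [0.5577, -0.0992, 0.184]
position: [0.5575, -0.0986, 0.1842]
opening: 0.0296
t 12.85 p [ 0.5575 -0.0986  0.1842] psi 92.7 F [-1.3  0.4 -0.8] op 0.0296 gf 25.0
```

View pics/w3.png

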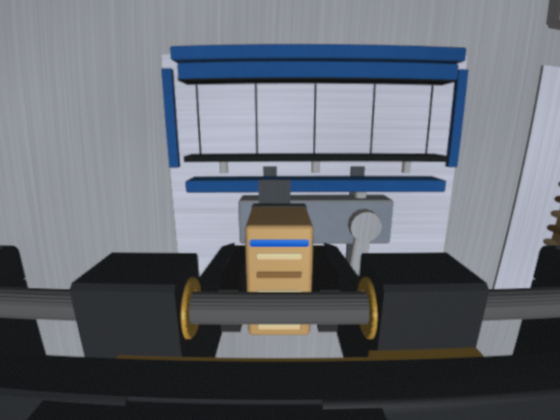

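Run:
```python
from h import *
a=np.load("s3.npy"); C=cam("wrist",dict(position=a[:3],ee_rot=a[3:]))
print("lines low",np.round(1e3*w2c(p2w(C,[(199,153),(258,153),(315,153),(373,153),(429,153)],.012))[:,:2],1).tolist())
print("lines high",np.round(1e3*w2c(p2w(C,[(197,86),(256,86),(315,86),(374,86),(432,86)],.012))[:,:2],1).tolist())
print("plate corners",np.round(1e3*w2c(p2w(C,[(163,57),(175,240)],.012))[:,:2],1).tolist())
print("fixed face top",np.round(1e3*w2c(p2w(C,[(182,82),(455,81)],.043))[:,:2],1).tolist(),"pad top edge",np.round(1e3*w2c(p2w(C,[(187,156),(445,155)],.041))[:,:2],1).tolist())
print("lever pivot",w2c(p2w(C,(365,225),.055)))
```

```text
lines low [[-115.0, 21.4], [-54.6, 21.0], [3.4, 20.9], [62.8, 21.1], [121.4, 21.5]]
lines high [[-113.1, 86.4], [-55.4, 85.7], [1.9, 85.6], [59.7, 86.0], [117.7, 87.1]]
plate corners [[-144.9, 113.9], [-148.2, -72.9]]
fixed face top [[-118.4, 86.0], [123.9, 87.8]] pad top edge [[-118.9, 20.9], [123.1, 21.9]]
lever pivot [[ 0.04721782 -0.04230379  0.055     ]]
```

Run:
```python
from h import *
x,y,t=np.load("car.npy"); p=c2w([.0023,.0013,0]); np.save("car.npy",[p[0],p[1],t+.005])
a=np.load("s3.npy"); C=cam("wrist",dict(position=a[:3],ee_rot=a[3:])); m=R.from_rotvec(a[3:]).as_matrix()
for d in (.022,.025,.028,.031,.034): print(d,np.round(w2p(C,[a[:3]+m@[d,y,z] for y in(-.015,.015) for z in (-.0205,.0215)]),0).tolist())
im=cv2.imread("pics/w3.png"); print(im[195:250,270].tolist()[::2])
s=bot.sense(); yaw=np.degrees(t+.005)+90
go(c2w([-.087,.052,.12]),yaw,s);go(c2w([-.087,.052,.036]),yaw,s)
```

```text
0.022 [[244.0, 235.0], [252.0, 210.0], [314.0, 235.0], [306.0, 210.0]]
0.025 [[244.0, 228.0], [252.0, 205.0], [314.0, 228.0], [306.0, 205.0]]
0.028 [[244.0, 221.0], [252.0, 199.0], [315.0, 221.0], [306.0, 199.0]]
0.031 [[244.0, 215.0], [252.0, 194.0], [315.0, 215.0], [306.0, 194.0]]
0.034 [[243.0, 208.0], [252.0, 189.0], [315.0, 208.0], [307.0, 189.0]]
[[77, 73, 68], [77, 73, 69], [76, 72, 68], [76, 72, 68], [53, 52, 48], [44, 45, 43], [52, 63, 70], [46, 63, 75], [43, 61, 74], [45, 64, 75], [44, 63, 76], [45, 64, 76], [43, 62, 75], [44, 63, 76], [46, 65, 78], [67, 98, 119], [91, 135, 164], [105, 153, 184], [110, 160, 192], [110, 159, 192], [109, 159, 192], [110, 159, 191], [162, 135, 133], [214, 113, 48], [204, 102, 31], [190, 92, 30], [131, 145, 171], [108, 157, 190]]
go [7.31, -5.21, 6.46] [-0.1, -0.1, -0.4] q [-0.22, 0.1, 1.9, 0.0, 1.15, -0.27]
go [7.3, -5.19, 14.86] [-0.1, -0.1, -0.4] q [-0.22, 0.1, 1.9, 0.0, 1.15, -0.27]
```

```bash
python3 -m inch '[[[2.5,-1.7,1.3,0,0,0],[5,-3.4,2.6,0,0,0],[7.5,-5.2,4,0,0,-0.4],[7.5,-5.2,6.5,0,0,-0.4],[7.5,-5.2,6.5,0,0,-0.4]]]' |grep open
python3 - <<'E'
from h import *
_,_,t=np.load("car.npy"); s=st(); print(w2c(s["position"])); go(c2w([-.087,.054,.034]),np.degrees(t)+90,s)
E
```

```text
opening: 0.03
t 13.4 p [ 0.4985 -0.0236  0.1174] psi 93.4 F [-0.1  0.4 -2.2] op 0.03 gf 25.0
[-0.08995435  0.05583257  0.11739801]
go [-0.2, 0.35, 8.34] [-0.4, -0.1, 0.2] q [-0.1, 0.05, 2.09, 0.0, 1.01, -0.16]
```

```bash
python3 -m inch '[[[-0.1,0.2,2.5,0,0,0],[-0.1,0.2,5,0,0,0],[-0.1,0.2,6.5,0,0,0],[-0.1,0.2,7.5,0,0,0],[-0.1,0.2,8,0,0,0]]]' |grep -E "pos|force"
python3 -m inch '[[[0,0,0.2,0,0,0],[0,0,0.4,0,0,0],[0,0,0.4,0,0,0]]]' |grep -E "pos|force"
python3 - <<'E'
from h import *
for i in range(1): s=st(); print(w2c(s["position"]))
E
```

```text
position: [0.5048, -0.0265, 0.0407]
force: [-0.8, 0.7, -1.4]
gripper_force: 25.0
position: [0.5053, -0.0268, 0.0376]
force: [0.0, 0.0, -1.3]
gripper_force: 25.0
t 14.2 p [ 0.5053 -0.0268  0.0376] psi 93.2 F [ 0.   0.  -1.3] op 0.0298 gf 25.0
[-0.0833368   0.05222647  0.03758713]
```

```bash
python3 -m inch '[[[0,0,0,0,0,0],[0,0,0,0,0,0],[0,0,0,0,0,0]]]' |grep -E "pos|force"
python3 - <<'E'
from h import *
_,_,t=np.load("car.npy"); s=st(); print(w2c(s["position"])); go(c2w([-.087,.054,.034]),np.degrees(t)+90,s)
E
```

```text
position: [0.505, -0.0268, 0.0373]
force: [-0.6, 0.8, -1.0]
gripper_force: 25.0
t 14.5 p [ 0.505  -0.0268  0.0373] psi 93.2 F [-0.6  0.8 -1. ] op 0.0299 gf 25.0
[-0.08367431  0.05226356  0.03731321]
go [0.17, -0.33, 0.33] [0.0, 0.0, 0.1] q [-0.1, 0.17, 2.14, 0.0, 0.84, -0.16]
```

```bash
python3 -m inch '[[[0.17,-0.33,0.15,0,0,0],[0.17,-0.33,0.3,0,0,0],[0.17,-0.33,0.4,0,0,0],[0.17,-0.33,0.4,0,0,0]]]' |grep -E "pos|force"
python3 -m inch '[[[0,0,0,0,0,0],[0,0,0,0,0,0],[0,0,0,0,0,0]]]' -0.1|grep -E "pos|force|open"
python3 -m inch '[[[0,0,-3,0,0,0],[0,0,-6,0,0,0],[0,0,-10,0,0,0],[0,0,-14,0,0,0],[0,0,-18,0,0,0]]]' |grep -E "pos|force"
python3 -m inch '[[[-2,3,-1,0,0,0],[-4,5.5,-1,0,0,0],[-4,5.5,-1,0,0,0],[-4,5.5,-1,0,0,0]]]' |grep -E "pos|force"
python3 - <<'E'
from h import *
s=st(); im=bot.snapshot("wrist"); cv2.imwrite("pics/w4.png",im[:,:,::-1]); C=cam("wrist",s)
for d in bot.masks_of("wrist","section1"):
    r=cv2.minAreaRect(np.argwhere(d["mask"])[:,::-1].astype(np.float32)); b=p2w(C,cv2.boxPoints(r),.054)
    e=b[1]-b[0],b[2]-b[1]; l=max(e,key=np.linalg.norm)
    print(round(d["score"],2),np.round(d["extent"]),np.round(w2c(b.mean(0))[:2],3),[round(np.linalg.norm(x)*1000) for x in e],"long axis deg",round(np.degrees(np.arctan2(l[1],l[0]))%180,1))
go([.50,.195,.24],90,s)
E
```

```text
position: [0.5008, -0.0248, 0.0341]
force: [-5.4, 1.5, 11.9]
gripper_force: 25.0
position: [0.5013, -0.0253, 0.0329]
force: [0.4, 0.4, -0.5]
opening: 0.0396
gripper_force: 0.0
position: [0.501, -0.0253, 0.2142]
force: [0.8, -0.5, 1.1]
gripper_force: 0.0
position: [0.5582, -0.0623, 0.2222]
force: [0.6, 0.0, -0.6]
gripper_force: 0.0
t 16.1 p [ 0.5582 -0.0623  0.2222] psi 93.2 F [ 0.6  0.  -0.6] op 0.0398 gf 0.0
0.76 [227. 159.  34.  57.] [-0.085  0.053] [34, 58] long axis deg 95.8
go [26.02, -4.39, -1.76] [-0.1, -0.0, 3.2] q [-0.16, 0.06, 1.87, 0.0, 1.21, -0.21]
```

View pics/w4.png

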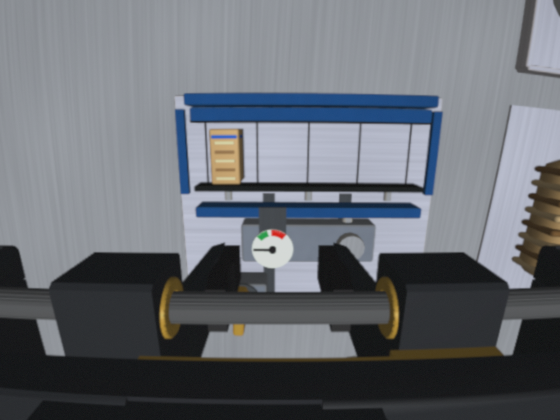

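```bash
cat >> h.py <<'E'
from scipy.optimize import minimize
B=np.array([(x,y,z) for x in(-.015,.015) for y in(-.028,.028) for z in(0,.042)])
def fit(C,mask,z0):
    "box pose (x,y,long-axis deg) whose outline best fits the mask"
    r=cv2.minAreaRect(np.argwhere(mask)[:,::-1].astype(np.float32)); b=p2w(C,cv2.boxPoints(r),z0+.035)
    l=max(b[1]-b[0],b[2]-b[1],key=np.linalg.norm); c=b.mean(0); S=4
    big=cv2.resize(mask.astype(np.uint8),None,fx=S,fy=S,interpolation=cv2.INTER_NEAREST)
    def cost(v):
        P=w2p(C,[c[0]+v[0]/100,c[1]+v[1]/100,z0]+R.from_euler("z",v[2]/10).apply(B))
        h=cv2.convexHull((P*S+S/2).astype(np.int32)); o=np.zeros_like(big); cv2.fillConvexPoly(o,h,1)
        return 1-(o&big).sum()/(o|big).sum()
    a=(np.arctan2(l[1],l[0])%np.pi-np.pi/2)*10
    m=min((minimize(cost,[0,0,a+k],method="Nelder-Mead",options=dict(initial_simplex=[[0,0,a+k],[.6,0,a+k],[0,.6,a+k],[0,0,a+k+1.5]])) for k in (-1,.5)),key=lambda m:m.fun)
    return c[0]+m.x[0]/100,c[1]+m.x[1]/100,np.degrees(m.x[2]/10)+90,1-m.fun
def survey(z0=.003,tag=None):
    s=st(); im=bot.snapshot("wrist"); C=cam("wrist",s)
    if tag: cv2.imwrite(f"pics/{tag}.png",im[:,:,::-1])
    for d in bot.masks_of("wrist","section1"):
        f=fit(C,d["mask"],z0); print(round(d["score"],2),np.round(d["extent"]),"xy,axis,iou",np.round(f,3),"car",np.round(w2c([f[0],f[1],0])[:2],4))
        go([f[0],f[1],.12],f[2],s)
    return s
E
python3 -m inch '[[[4.5,-0.9,-0.3,0,0,0.6],[9,-1.8,-0.6,0,0,1.2],[13.5,-2.6,-1,0,0,1.8],[18,-3.5,-1.3,0,0,2.4],[22.5,-4.4,-1.76,0,0,3.2]]]' 0.3 |grep -E "pos"
python3 -m inch '[[[2,0,0,0,0,0],[3.5,0,0,0,0,0],[3.5,0,0,0,0,0],[3.5,0,0,0,0,0],[3.5,0,0,0,0,0]]]' |grep -E "pos"
python3 - <<'E'
from h import *
survey(tag="w5")
E
```

```text
position: [0.4997, 0.1617, 0.2401]
position: [0.5019, 0.1939, 0.2403]
t 17.2 p [0.5019 0.1939 0.2403] psi 90.0 F [-0.1 -0.5  0.8] op 0.0574 gf 0.0
0.9 [306. 158.  41.  55.] xy,axis,iou [ 0.529  0.228 70.467  0.955] car [-0.0455  0.305 ]
go [3.38, 2.73, 12.02] [-0.0, 0.0, 19.5] q [0.32, 0.0, 1.89, -0.0, 1.24, 0.32]
0.77 [205.  48.  51.  70.] xy,axis,iou [  0.424   0.346 111.696   0.958] car [-0.1444  0.4286]
go [15.18, -7.83, 12.02] [-0.0, 0.0, -21.7] q [0.32, 0.0, 1.89, -0.0, 1.24, 0.32]
0.61 [278. 346.  24.  27.] xy,axis,iou [ 5.0000e-01 -3.5000e-02  9.3829e+01  5.1300e-01] car [-0.0887  0.0447]
go [-22.85, -0.13, 12.04] [-0.0, 0.0, -3.9] q [0.32, 0.0, 1.89, -0.0, 1.24, 0.32]
0.57 [298.  40.  42.  71.] xy,axis,iou [  0.521   0.351 107.085   0.938] car [-0.0467  0.4285]
go [15.71, 1.92, 12.02] [-0.0, 0.0, -17.1] q [0.32, 0.0, 1.89, -0.0, 1.24, 0.32]
```

```bash
python3 -m inch '[[[1,0.8,3,0,0,5],[2,1.6,6,0,0,10],[3.38,2.73,8,0,0,15],[3.38,2.73,10,0,0,19.5],[3.38,2.73,12,0,0,19.5]]]' 0.3 >/dev/null
python3 -m inch '[[[0,0,2.5,0,0,0],[0,0,5,0,0,0],[0,0,7.5,0,0,0],[0,0,9.7,0,0,0],[0,0,9.7,0,0,0]]]' | grep -E "pos|force|open"
python3 -m inch '[[[0,0,0,0,0,0],[0,0,0,0,0,0],[0,0,0,0,0,0],[0,0,0,0,0,0],[0,0,0,0,0,0]]]' -1 25| grep -E "pos|force|open"
python3 -m inch '[[[0,0,-2.5,0,0,0],[0,0,-5,0,0,0],[0,0,-7.5,0,0,0],[0,0,-10,0,0,0],[0,0,-10,0,0,0]]]' | grep -E "pos|force|open"
python3 - <<'E'
from h import *
_,_,t=np.load("car.npy"); s=st(); go(c2w([-.029,.053,.13]),np.degrees(t)+90,s)
E
```

```text
position: [0.5265, 0.2268, 0.0201]
force: [-0.8, 0.8, -0.7]
opening: 0.0572
gripper_force: 0.0
position: [0.5304, 0.2292, 0.0251]
force: [0.5, -1.6, 5.0]
opening: 0.0296
gripper_force: 25.0
position: [0.5318, 0.23, 0.1276]
force: [0.1, 0.0, -1.2]
opening: 0.0299
gripper_force: 25.0
t 19.3 p [0.5318 0.23   0.1276] psi 70.5 F [ 0.1  0.  -1.2] op 0.0299 gf 25.0
go [-22.94, 11.04, -0.29] [0.4, -0.2, -22.6] q [0.37, 0.17, 1.93, 0.0, 1.03, 0.7]
```

```bash
python3 -m inch '[[[-3.5,1.7,0,0,0,0],[-7.5,3.6,0,0,0,0],[-11.5,5.5,0,0,0,0],[-15.5,7.4,0,0,0,0],[-19.5,9.4,0,0,0,0]]]' |grep -E "open"
python3 -m inch '[[[-2,1,0,0,0,-6],[-3.44,1.64,0,0,0,-12],[-3.44,1.64,0,0,0,-18],[-3.44,1.64,0,0,0,-22.6],[-3.44,1.64,0,0,0,-22.6]]]' |grep -E "open"
python3 -m inch '[[[0,0,0,0,0,0],[0,0,0,0,0,0]]]' |grep -E "open"
python3 - <<'E'
from h import *
_,_,t=np.load("car.npy"); s=st(); go(c2w([-.029,.053,.034]),np.degrees(t)+90,s)
im=bot.snapshot("wrist"); C=cam("wrist",s)
m=R.from_rotvec(s["ee_rot"]).as_matrix()
print([ (d,np.round(w2p(C,[s["position"]+m@[d,0,z] for z in (-.0205,.0215)])[:,1]).tolist()) for d in (.022,.025,.028,.031,.034)])
g=im[190:245,255:300].mean(1).round().astype(int); print([(190+i,g[i].tolist()) for i in range(0,55,2)])
E
```

```text
opening: 0.0298
opening: 0.0298
opening: 0.0297
t 20.5 p [ 0.5564 -0.024   0.1229] psi 93.1 F [-0.3  0.  -0.9] op 0.0297 gf 25.0
go [0.07, 0.33, 8.89] [-0.1, -0.0, -0.1] q [-0.09, 0.14, 1.97, -0.0, 1.03, -0.14]
[(0.022, [235.0, 210.0]), (0.025, [228.0, 205.0]), (0.028, [221.0, 199.0]), (0.031, [215.0, 194.0]), (0.034, [208.0, 189.0])]
[(190, [192, 197, 213]), (192, [189, 194, 210]), (194, [189, 194, 210]), (196, [190, 194, 211]), (198, [192, 196, 213]), (200, [190, 194, 210]), (202, [177, 182, 197]), (204, [74, 75, 80]), (206, [56, 55, 53]), (208, [76, 65, 50]), (210, [77, 64, 46]), (212, [77, 65, 46]), (214, [78, 65, 46]), (216, [78, 65, 46]), (218, [79, 65, 46]), (220, [79, 66, 46]), (222, [79, 66, 47]), (224, [92, 76, 53]), (226, [150, 124, 85]), (228, [181, 150, 103]), (230, [198, 165, 114]), (232, [200, 166, 115]), (234, [199, 165, 114]), (236, [199, 165, 114]), (238, [191, 162, 121]), (240, [95, 126, 205]), (242, [42, 113, 217]), (244, [27, 100, 205])]
```

```bash
python3 -m inch '[[[0.12,0.33,2.5,0,0,0],[0.12,0.33,5,0,0,0],[0.12,0.33,7,0,0,0],[0.12,0.33,8.3,0,0,0],[0.12,0.33,8.3,0,0,0]]]' |grep -E "pos|force"
python3 -m inch '[[[0,0,0.2,0,0,0],[0,0,0.4,0,0,0],[0,0,0.6,0,0,0],[0,0,0.6,0,0,0],[0,0,0.6,0,0,0]]]' |grep -E "pos|force"
python3 - <<'E'
from h import *
s=st(); print(w2c(s["position"]))
E
```

```text
position: [0.5582, -0.0225, 0.0385]
force: [-0.4, -0.2, -0.9]
gripper_force: 25.0
position: [0.5604, -0.0229, 0.0351]
force: [-0.0, -0.2, -1.5]
gripper_force: 25.0
t 21.55 p [ 0.5604 -0.0229  0.0351] psi 93.1 F [-0.  -0.2 -1.5] op 0.0298 gf 25.0
[-0.0281523   0.05315428  0.03508408]
```

Release after a last millimetre, rise, go back to survey the pan.

```bash
python3 -m inch '[[[0,0,0.08,0,0,0],[0,0,0.15,0,0,0],[0,0,0.15,0,0,0]]]' |grep -E "pos|force"
python3 -m inch '[[[0,0,0,0,0,0],[0,0,0,0,0,0],[0,0,0,0,0,0]]]' -0.1|grep -E "pos|force|open"
python3 -m inch '[[[0,0,-3,0,0,0],[0,0,-6,0,0,0],[0,0,-10,0,0,0],[0,0,-15,0,0,0],[0,0,-20,0,0,0]]]' |grep -E "pos|force"
python3 -m inch '[[[4,-1,0,0,0,0],[8,-2,0,0,0,0],[12.5,-3,0,0,0,0],[17,-4,0,0,0,0],[22,-5,0,0,0,0]]]' 0.3 |grep -E "pos"
python3 -m inch '[[[2,0,0,0,0,0],[3.5,0,0,0,0,0],[3.5,0,0,0,0,0],[3.5,0,0,0,0,0]]]' |grep -E "pos"
python3 - <<'E'
from h import *
survey(tag="w6")
E
```

```text
position: [0.5605, -0.0229, 0.0341]
force: [-1.2, -0.6, 5.5]
gripper_force: 25.0
position: [0.5601, -0.0228, 0.033]
force: [-0.3, -0.6, -0.1]
opening: 0.0398
gripper_force: 0.0
position: [0.5593, -0.0228, 0.2342]
force: [1.8, 0.2, 0.2]
gripper_force: 0.0
position: [0.4976, 0.1944, 0.2332]
position: [0.4966, 0.2275, 0.2329]
t 23.55 p [0.4966 0.2275 0.2329] psi 93.1 F [-0.2 -0.5  0.8] op 0.057 gf 0.0
0.6 [271. 358.  18.   3.] xy,axis,iou [5.020e-01 1.000e-03 6.457e+00 2.900e-02] car [-0.0854  0.08  ]
go [-22.66, -0.73, 11.31] [0.0, 0.1, 86.7] q [0.38, 0.02, 1.89, -0.0, 1.23, 0.33]
0.55 [216.  73.  51.  67.] xy,axis,iou [  0.424   0.346 113.5     0.963] car [-0.144   0.4287]
go [12.21, -6.6, 11.28] [-0.0, 0.0, -20.4] q [0.38, 0.02, 1.89, -0.0, 1.23, 0.33]
```

```bash
python3 -m inch '[[[3,-1.6,2,0,0,-5],[6,-3.3,4,0,0,-10],[9,-5,6,0,0,-15],[12.2,-6.6,8.5,0,0,-20.4],[12.2,-6.6,11.3,0,0,-20.4]]]' 0.3 >/dev/null
python3 -m inch '[[[0,0,2.5,0,0,0],[0,0,5,0,0,0],[0,0,7.5,0,0,0],[0,0,9.7,0,0,0],[0,0,9.7,0,0,0]]]' | grep -E "pos|force|open"
python3 -m inch '[[[0,0,0,0,0,0],[0,0,0,0,0,0],[0,0,0,0,0,0],[0,0,0,0,0,0],[0,0,0,0,0,0]]]' -1 25| grep -E "pos|force|open"
python3 -m inch '[[[0,0,-2.5,0,0,0],[0,0,-5,0,0,0],[0,0,-7.5,0,0,0],[0,0,-10,0,0,0],[0,0,-10,0,0,0]]]' | grep -E "pos|force|open"
python3 - <<'E'
from h import *
_,_,t=np.load("car.npy"); s=st(); go(c2w([.029,.053,.13]),np.degrees(t)+90,s)
E
```

```text
position: [0.422, 0.3433, 0.0199]
force: [0.3, -1.1, -0.1]
opening: 0.0573
gripper_force: 0.0
position: [0.4248, 0.3468, 0.0246]
force: [-0.6, -1.9, 5.9]
opening: 0.03
gripper_force: 24.9
position: [0.4263, 0.3482, 0.1271]
force: [0.4, 0.6, -1.2]
opening: 0.0298
gripper_force: 24.9
t 25.65 p [0.4263 0.3482 0.1271] psi 113.5 F [ 0.4  0.6 -1.2] op 0.0298 gf 24.9
go [-41.38, 2.83, -0.35] [0.4, -0.2, 20.4] q [0.64, 0.12, 1.99, 0.0, 1.02, 0.23]
```

```bash
python3 -m inch '[[[-3.5,0.3,0,0,0,0],[-7.5,0.55,0,0,0,0],[-11.5,0.8,0,0,0,0],[-15.5,1.1,0,0,0,0],[-20,1.4,0,0,0,0]]]' |grep -E "open"
python3 -m inch '[[[-4.5,0.3,0,0,0,0],[-9,0.6,0,0,0,0],[-13.5,0.9,0,0,0,0],[-18,1.2,0,0,0,0],[-21.4,1.4,0,0,0,0]]]' |grep -E "open"
python3 -m inch '[[[0,0,0,0,0,6],[0,0,0,0,0,12],[0,0,0,0,0,18],[0,0,0,0,0,20.4],[0,0,0,0,0,20.4]]]' |grep -E "open"
python3 -m inch '[[[0,0,0,0,0,0],[0,0,0,0,0,0]]]' |grep -E "open"
python3 - <<'E'
from h import *
_,_,t=np.load("car.npy"); s=st(); go(c2w([.029,.053,.034]),np.degrees(t)+90,s)
im=bot.snapshot("wrist"); g=im[190:245,255:300].mean(1).round().astype(int); print([(190+i,g[i].tolist()) for i in range(8,48,3)]); cv2.imwrite("pics/w7.png",im[:,:,::-1])
E
```

```text
opening: 0.0299
opening: 0.0296
opening: 0.0299
opening: 0.03
t 27.35 p [ 0.6144 -0.022   0.1223] psi 93.2 F [-0.1 -0.5 -1.3] op 0.03 gf 24.9
go [0.19, 0.32, 8.83] [-0.1, -0.0, 0.0] q [-0.08, 0.25, 1.85, -0.0, 1.05, -0.13]
[(198, [191, 196, 212]), (201, [70, 71, 75]), (204, [74, 66, 55]), (207, [79, 66, 47]), (210, [79, 67, 47]), (213, [80, 67, 47]), (216, [81, 68, 48]), (219, [82, 68, 48]), (222, [144, 119, 81]), (225, [193, 160, 110]), (228, [205, 170, 118]), (231, [204, 170, 117]), (234, [202, 168, 119]), (237, [62, 122, 220])]
```

View pics/w7.png

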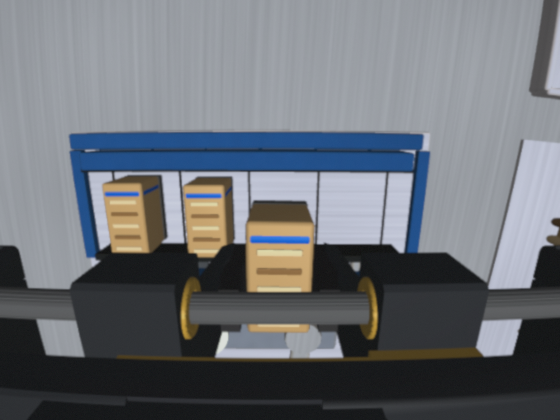

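```bash
python3 -m inch '[[[0.12,0.33,2.5,0,0,0],[0.12,0.33,5,0,0,0],[0.12,0.33,7,0,0,0],[0.12,0.33,8.3,0,0,0],[0.12,0.33,8.3,0,0,0]]]' |grep -E "pos|force"
python3 -m inch '[[[0,0,0.2,0,0,0],[0,0,0.4,0,0,0],[0,0,0.6,0,0,0],[0,0,0.7,0,0,0],[0,0,0.7,0,0,0]]]' |grep -E "pos|force"
python3 - <<'E'
from h import *
s=st(); print(w2c(s["position"]))
E
```

```text
position: [0.6162, -0.0205, 0.0378]
force: [0.3, -0.6, -1.7]
gripper_force: 24.9
position: [0.6185, -0.0208, 0.0336]
force: [-0.1, -0.7, 0.0]
gripper_force: 24.9
t 28.4 p [ 0.6185 -0.0208  0.0336] psi 93.1 F [-0.1 -0.7  0. ] op 0.0298 gf 24.9
[0.03001336 0.05205437 0.03361637]
```

```bash
python3 -m inch '[[[0,0,0.05,0,0,0],[0,0,0.05,0,0,0]]]' |grep -E "pos|force"
python3 -m inch '[[[0,0,0,0,0,0],[0,0,0,0,0,0],[0,0,0,0,0,0]]]' -0.1|grep -E "pos|force|open"
python3 -m inch '[[[0,0,-3,0,0,0],[0,0,-6,0,0,0],[0,0,-10,0,0,0],[0,0,-15,0,0,0],[0,0,-20,0,0,0]]]' |grep -E "pos|force"
python3 -m inch '[[[4,-2,0,0,0,0],[8,-4,0,0,0,0],[12.5,-6,0,0,0,0],[17,-8,0,0,0,0],[21,-9.5,0,0,0,0]]]' 0.3 |grep -E "pos"
python3 -m inch '[[[3,0,0,0,0,0],[5,0,0,0,0,0],[5,0,0,0,0,0],[5,0,0,0,0,0]]]' |grep -E "pos"
python3 - <<'E'
from h import *
survey(tag="w8")
E
```

```text
position: [0.6186, -0.0208, 0.0336]
force: [-2.1, 0.0, 4.6]
gripper_force: 24.9
position: [0.6179, -0.0207, 0.0323]
force: [1.1, -0.7, -0.5]
opening: 0.0399
gripper_force: 0.0
position: [0.6173, -0.0207, 0.2334]
force: [1.4, 0.6, 0.7]
gripper_force: 0.0
position: [0.5102, 0.1854, 0.2325]
position: [0.5088, 0.2337, 0.2323]
t 30.3 p [0.5088 0.2337 0.2323] psi 93.2 F [ 0.5  0.1 -0.2] op 0.0573 gf 0.0
0.91 [297.  78.  39.  66.] xy,axis,iou [  0.521   0.352 107.973   0.964] car [-0.0465  0.4292]
go [11.71, 1.92, 11.22] [-0.0, 0.0, -14.8] q [0.39, 0.05, 1.86, -0.0, 1.23, 0.33]
0.17 [286. 137. 273. 203.] xy,axis,iou [ 4.05000e-01  3.66000e-01 -1.66329e+02  5.20000e-02] car [-0.1617  0.4504]
go [13.83, -9.6, 11.22] [-0.1, 0.0, -100.5] q [0.39, 0.05, 1.86, -0.0, 1.23, 0.33]
```

```bash
python3 -m inch '[[[3,0.5,2,0,0,-4],[6,1,4,0,0,-8],[9,1.5,6,0,0,-12],[11.7,1.9,8.5,0,0,-14.8],[11.7,1.9,11.2,0,0,-14.8]]]' 0.3 >/dev/null
python3 -m inch '[[[0,0,2.5,0,0,0],[0,0,5,0,0,0],[0,0,7.5,0,0,0],[0,0,9.7,0,0,0],[0,0,9.7,0,0,0]]]' | grep -E "pos|force|open"
python3 -m inch '[[[0,0,0,0,0,0],[0,0,0,0,0,0],[0,0,0,0,0,0],[0,0,0,0,0,0],[0,0,0,0,0,0]]]' -1 25| grep -E "pos|force|open"
python3 -m inch '[[[0,0,-2.5,0,0,0],[0,0,-5,0,0,0],[0,0,-7.5,0,0,0],[0,0,-10,0,0,0],[0,0,-10,0,0,0]]]' | grep -E "pos|force|open"
python3 - <<'E'
from h import *
_,_,t=np.load("car.npy"); s=st(); go(c2w([.087,.053,.13]),np.degrees(t)+90,s)
E
```

```text
position: [0.5194, 0.3485, 0.0198]
force: [-0.3, -0.7, -0.8]
opening: 0.0569
gripper_force: 0.0
position: [0.5226, 0.3521, 0.0253]
force: [-1.1, -0.5, 5.7]
opening: 0.03
gripper_force: 25.0
position: [0.524, 0.3533, 0.1279]
force: [0.7, -0.1, 0.1]
opening: 0.0297
gripper_force: 25.0
t 32.4 p [0.524  0.3533 0.1279] psi 107.9 F [ 0.7 -0.1  0.1] op 0.0297 gf 25.0
go [-39.86, 3.0, -0.26] [0.4, -0.2, 14.8] q [0.55, 0.27, 1.81, 0.0, 1.05, 0.24]
```

```bash
python3 -m inch '[[[-3.5,0.3,0,0,0,0],[-7.5,0.55,0,0,0,0],[-11.5,0.8,0,0,0,0],[-15.5,1.1,0,0,0,0],[-20,1.5,0,0,0,0]]]' |grep -E "open"
python3 -m inch '[[[-4.5,0.3,0,0,0,0],[-9,0.6,0,0,0,0],[-13.5,0.9,0,0,0,0],[-17.5,1.2,0,0,0,0],[-19.9,1.5,0,0,0,0]]]' |grep -E "open"
python3 -m inch '[[[0,0,0,0,0,5],[0,0,0,0,0,10],[0,0,0,0,0,14.8],[0,0,0,0,0,14.8],[0,0,0,0,0,14.8]]]' |grep -E "open"
python3 -m inch '[[[0,0,0,0,0,0],[0,0,0,0,0,0]]]' |grep -E "open"
python3 - <<'E'
from h import *
_,_,t=np.load("car.npy"); s=st(); go(c2w([.087,.053,.034]),np.degrees(t)+90,s)
im=bot.snapshot("wrist"); g=im[190:245,255:300].mean(1).round().astype(int); print([(190+i,g[i].tolist()) for i in range(8,48,3)]); cv2.imwrite("pics/w9.png",im[:,:,::-1])
E
```

```text
opening: 0.0298
opening: 0.0298
opening: 0.0298
opening: 0.0294
t 34.1 p [ 0.6728 -0.0186  0.1233] psi 93.2 F [-0.6  0.3 -2.2] op 0.0294 gf 25.0
go [0.18, 0.27, 8.93] [-0.0, -0.0, 0.0] q [-0.06, 0.35, 1.72, -0.0, 1.08, -0.12]
[(198, [175, 179, 194]), (201, [45, 46, 47]), (204, [76, 65, 49]), (207, [77, 64, 46]), (210, [77, 65, 46]), (213, [78, 65, 46]), (216, [79, 66, 46]), (219, [88, 73, 51]), (222, [165, 136, 93]), (225, [197, 164, 114]), (228, [199, 165, 115]), (231, [199, 165, 114]), (234, [161, 149, 153]), (237, [44, 114, 217])]
```

```bash
python3 -m inch '[[[0.1,0.28,2.5,0,0,0],[0.1,0.28,5,0,0,0],[0.1,0.28,7,0,0,0],[0.1,0.28,8.3,0,0,0],[0.1,0.28,8.3,0,0,0]]]' |grep -E "pos|force"
python3 -m inch '[[[0,0,0.2,0,0,0],[0,0,0.4,0,0,0],[0,0,0.6,0,0,0],[0,0,0.75,0,0,0],[0,0,0.75,0,0,0]]]' |grep -E "pos|force"
python3 - <<'E'
from h import *
s=st(); print(w2c(s["position"]))
E
```

```text
position: [0.6738, -0.0175, 0.0381]
force: [-1.5, 0.5, -1.9]
gripper_force: 25.0
position: [0.6765, -0.0178, 0.0343]
force: [-0.5, -0.2, 3.1]
gripper_force: 25.0
t 35.15 p [ 0.6765 -0.0178  0.0343] psi 93.1 F [-0.5 -0.2  3.1] op 0.03 gf 25.0
[0.08809931 0.05185964 0.03430118]
```

```bash
python3 -m inch '[[[0,0,0,0,0,0],[0,0,0,0,0,0],[0,0,0,0,0,0]]]' -0.1|grep -E "pos|force|open"
python3 -m inch '[[[0,0,-3,0,0,0],[0,0,-6,0,0,0],[0,0,-10,0,0,0],[0,0,-15,0,0,0],[0,0,-19,0,0,0]]]' |grep -E "pos|force"
python3 -m inch '[[[-3,-3,0,0,0,0],[-6,-6,0,0,0,0],[-9,-10,0,0,0,0],[-9,-10,0,0,0,0],[-9,-10,0,0,0,0]]]' 0 |grep -E "pos"
python3 - <<'E'
from h import *
survey(.012,"w10")
for th in ["gauge","nut"]:
  print(th,[(round(d["score"],2),np.round(d["extent"]).tolist()) for d in bot.recognise("wrist",th)[:4]])
E
```

```text
position: [0.6757, -0.0177, 0.0331]
force: [-0.1, -0.2, 0.3]
opening: 0.0395
gripper_force: 0.0
position: [0.676, -0.0177, 0.2258]
force: [0.6, -0.1, 0.7]
gripper_force: 0.0
position: [0.5802, -0.1136, 0.2232]
t 36.45 p [ 0.5802 -0.1136  0.2232] psi 93.0 F [-0.3  0.4  0.4] op 0.0441 gf 0.0
0.9 [322. 105.  35.  58.] xy,axis,iou [ 6.1800e-01 -2.1000e-02  9.1129e+01  9.5300e-01] car [0.0295 0.0515]
go [9.01, 4.26, 10.33] [0.0, -0.0, 1.9] q [-0.24, 0.12, 1.81, 0.0, 1.22, -0.29]
0.81 [265. 104.  32.  59.] xy,axis,iou [ 5.6000e-01 -2.4000e-02  9.1705e+01  9.4200e-01] car [-0.0284  0.0516]
go [9.0, -1.54, 10.33] [0.0, -0.0, 1.3] q [-0.24, 0.12, 1.81, 0.0, 1.22, -0.29]
0.74 [378. 103.  42.  61.] xy,axis,iou [ 6.7500e-01 -1.8000e-02  9.2442e+01  9.5100e-01] car [0.0867 0.0516]
go [9.04, 9.98, 10.33] [0.0, -0.0, 0.6] q [-0.24, 0.12, 1.81, 0.0, 1.22, -0.29]
0.61 [206. 104.  36.  59.] xy,axis,iou [ 5.0100e-01 -2.7000e-02  9.2577e+01  9.4900e-01] car [-0.088   0.0523]
go [9.06, -7.49, 10.32] [0.0, -0.0, 0.4] q [-0.24, 0.12, 1.81, 0.0, 1.22, -0.29]
0.52 [332. 229.  32.  89.] xy,axis,iou [ 0.64  -0.138 98.01   0.578] car [ 0.0451 -0.0663]
go [-2.77, 5.85, 10.33] [0.0, -0.0, -5.0] q [-0.24, 0.12, 1.81, 0.0, 1.22, -0.29]
gauge [(0.55, [253.0, 203.0, 9.0, 8.0])]
nut [(0.46, [209.0, 105.0, 35.0, 63.0]), (0.24, [288.0, 155.0, 277.0, 236.0])]
```

View pics/w10.png

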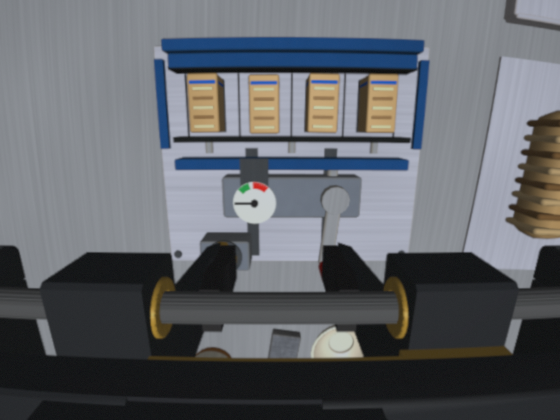

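Run:
```python
from h import *
s=bot.sense(); _,_,t=np.load("car.npy"); go(c2w([-.0755,-.125,.2]),np.degrees(t)+90,s)
```

```text
go [-8.77, -6.39, 2.32] [0.0, -0.0, 0.0] q [-0.23, 0.12, 1.8, 0.0, 1.22, -0.29]
```

```bash
python3 -m inch '[[[-2.5,-2,0.5,0,0,0],[-5,-4,1,0,0,0],[-8.77,-6.4,2.3,0,0,0],[-8.77,-6.4,2.3,0,0,0],[-8.77,-6.4,2.3,0,0,0]]]' 0 |grep -E "pos"
python3 - <<'E'
from h import *
s=st(); im=bot.snapshot("wrist"); cv2.imwrite("pics/w11.png",im[:,:,::-1]); C=cam("wrist",s)
for z in (.06,.07,.08,.09): print(z,w2p(C,c2w([-.0755,-.111,z])))
for th in ["gauge","nut"]:
  print(th,[(round(d["score"],2),np.round(d["extent"]).tolist()) for d in bot.recognise("wrist",th)[:4]])
E
```

```text
position: [0.5219, -0.204, 0.1997]
t 37.15 p [ 0.5219 -0.204   0.1997] psi 93.1 F [ 0.2  1.1 -0. ] op 0.0439 gf 0.0
0.06 [[280.28641535 185.42822876]]
0.07 [[280.32263945 187.393736  ]]
0.08 [[280.36145789 189.50065654]]
0.09 [[280.40315892 191.76477748]]
gauge [(0.67, [310.0, 117.0, 25.0, 10.0])]
nut [(0.68, [282.0, 187.0, 32.0, 50.0])]
```

View pics/w11.png

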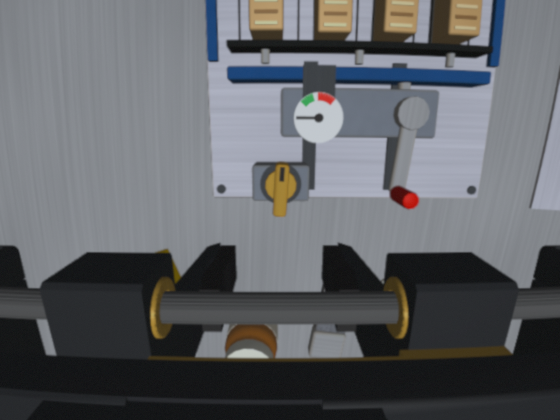

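Run:
```python
from h import *
s=bot.sense(); go(c2w([-.0755,-.111,.058]),88,s)
```

```text
go [1.37, -0.02, 14.26] [0.1, -0.0, 5.2] q [-0.42, 0.08, 1.89, 0.0, 1.17, -0.47]
```

```bash
python3 -m inch '[[[0.7,0,3.5,0,0,2.5],[1.37,0,7,0,0,5],[1.37,0,10,0,0,5],[1.37,0,12.5,0,0,5],[1.37,0,12.5,0,0,5]]]' 0 |grep -E "pos|force"
python3 -m inch '[[[0,0,0.6,0,0,0],[0,0,1.2,0,0,0],[0,0,1.7,0,0,0],[0,0,1.7,0,0,0]]]' 0 |grep -E "pos|force"
python3 -m inch '[[[0,0,0,0,0,0],[0,0,0,0,0,0],[0,0,0,0,0,0],[0,0,0,0,0,0],[0,0,0,0,0,0]]]' -1 30 |grep -E "pos|force|open"
python3 - <<'E'
from h import *
s=st(); print(w2c(s["position"]),s["torque"])
E
```

```text
position: [0.5187, -0.1879, 0.0715]
force: [-0.3, 1.1, 0.2]
gripper_force: 0.0
position: [0.5211, -0.1904, 0.0583]
force: [-0.5, 0.1, 0.4]
gripper_force: 0.0
position: [0.5224, -0.1909, 0.0594]
force: [2.5, 0.6, 4.4]
opening: 0.012
gripper_force: 31.2
t 38.7 p [ 0.5224 -0.1909  0.0594] psi 88.1 F [2.5 0.6 4.4] op 0.012 gf 31.2
[-0.07532408 -0.11250989  0.05939866] [-0.00744845 -0.28942644 -0.01042841]
```

```bash
for i in 1 2; do python3 -m inch '[[[0,0,0,0,0,8],[0,0,0,0,0,16],[0,0,0,0,0,24],[0,0,0,0,0,32],[0,0,0,0,0,40]]]' |grep -E "pos|force|open"; done
python3 -m inch '[[[0,0,0,0,0,6],[0,0,0,0,0,12],[0,0,0,0,0,17],[0,0,0,0,0,17],[0,0,0,0,0,17]]]' |grep -E "pos|force|open"
python3 - <<'E'
from h import *
s=st(); print(s["torque"],s["qpos"][5])
im=bot.snapshot("side"); a=im[160:240,200:330]; cv2.imwrite("pics/s1.png",cv2.resize(a[:,:,::-1],(780,480),interpolation=cv2.INTER_CUBIC))
E
```

```text
position: [0.5218, -0.1907, 0.0594]
force: [-0.5, 0.3, 7.3]
opening: 0.012
gripper_force: 30.7
position: [0.5214, -0.1901, 0.0594]
force: [-0.7, 3.0, 8.5]
opening: 0.0122
gripper_force: 31.0
position: [0.5214, -0.1898, 0.0594]
force: [-0.3, 3.2, 8.6]
opening: 0.0117
gripper_force: 31.2
t 40.2 p [ 0.5214 -0.1898  0.0594] psi -8.9 F [-0.3  3.2  8.6] op 0.0117 gf 31.2
[ 0.64459223  0.14532223 -0.08468853] 1.3306015092790975
```

View pics/s1.png

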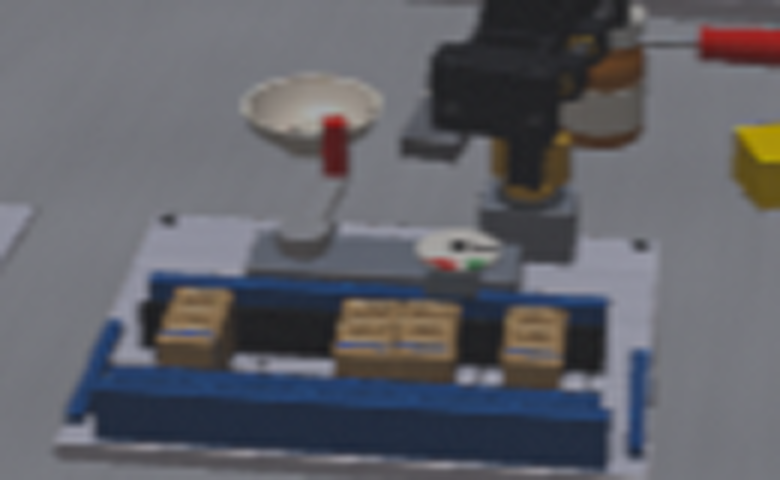

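```bash
python3 -m inch '[[[0,0,0,0,0,0],[0,0,0,0,0,0],[0,0,0,0,0,0]]]' 0 |grep -E "open"
python3 -m inch '[[[0,0,-3,0,0,0],[0,0,-6,0,0,0],[0,0,-10,0,0,0],[0,0,-13,0,0,0],[0,0,-15,0,0,0]]]' |grep -E "pos|force"
python3 - <<'E'
from h import *
s=st(); _,_,t=np.load("car.npy"); go(c2w([0,-.01,.2]),np.degrees(t)+90,s)
E
```

```text
opening: 0.0337
position: [0.5213, -0.1904, 0.2103]
force: [-0.6, 0.2, 0.2]
gripper_force: 0.0
t 41.05 p [ 0.5213 -0.1904  0.2103] psi -8.9 F [-0.6  0.2  0.2] op 0.0444 gf 0.0
go [5.35, -11.57, 1.04] [0.1, -0.1, -102.0] q [-0.4, 0.06, 1.9, 0.0, 1.19, 1.33]
```

```bash
python3 -m inch '[[[1,-2.3,0.2,0,0,-8],[2,-4.6,0.4,0,0,-16],[3,-7,0.6,0,0,-24],[4.2,-9.3,0.8,0,0,-32],[5.35,-11.57,1,0,0,-40]]]' |grep -E "open"
python3 -m inch '[[[0,0,0,0,0,-8],[0,0,0,0,0,-16],[0,0,0,0,0,-24],[0,0,0,0,0,-32],[0,0,0,0,0,-40]]]' |grep -E "open"
python3 -m inch '[[[0,0,0,0,0,-8],[0,0,0,0,0,-16],[0,0,0,0,0,-22],[0,0,0,0,0,-22],[0,0,0,0,0,-22]]]' |grep -E "open"
python3 - <<'E'
from h import *
survey(.012,"w12")
a=cv2.imread("pics/w12.png")[0:300,130:480]; cv2.imwrite("pics/w12c.png",cv2.resize(a,(700,600),interpolation=cv2.INTER_CUBIC))
E
```

```text
opening: 0.0438
opening: 0.0439
opening: 0.0442
t 42.55 p [ 0.591  -0.0842  0.1974] psi 93.0 F [-0.3 -0.7  0.1] op 0.0442 gf 0.0
0.96 [190. 134.  41.  63.] xy,axis,iou [ 5.0100e-01 -2.5000e-02  9.2543e+01  9.4000e-01] car [-0.0875  0.054 ]
go [6.35, -8.67, 7.76] [-0.1, -0.0, 0.4] q [-0.18, 0.15, 1.82, 0.0, 1.17, -0.24]
0.81 [276. 129.  34.  63.] xy,axis,iou [ 5.8500e-01 -1.8000e-02  9.4138e+01  9.3600e-01] car [-0.003   0.0565]
go [6.62, -0.22, 7.75] [-0.1, -0.0, -1.2] q [-0.18, 0.15, 1.82, 0.0, 1.17, -0.24]
0.73 [245. 133.  33.  64.] xy,axis,iou [ 5.5500e-01 -2.2000e-02  9.3606e+01  8.9700e-01] car [-0.0335  0.0544]
go [6.4, -3.27, 7.75] [-0.1, -0.0, -0.6] q [-0.18, 0.15, 1.82, 0.0, 1.17, -0.24]
0.67 [373. 133.  45.  63.] xy,axis,iou [ 6.7600e-01 -1.6000e-02  9.3571e+01  9.4300e-01] car [0.0876 0.0532]
go [6.32, 8.84, 7.74] [-0.1, -0.0, -0.6] q [-0.18, 0.15, 1.82, 0.0, 1.17, -0.24]
```

View pics/w12c.png

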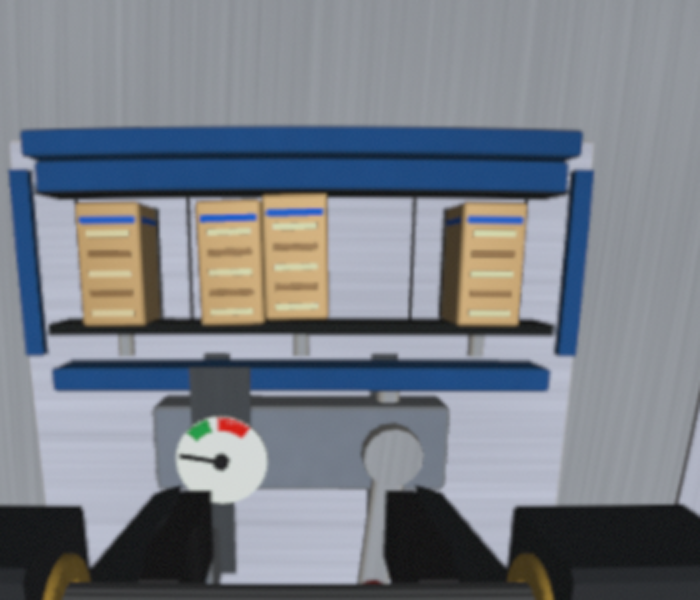

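```bash
python3 - <<'E'
from h import *
s=bot.sense(); go([.5214,-.1902,.2],171,s)
E
python3 -m inch '[[[0,0,0,0,0,-8],[0,0,0,0,0,-16],[0,0,0,0,0,-24],[0,0,0,0,0,-32],[0,0,0,0,0,-40]]]' |grep -E "open"
python3 -m inch '[[[0,0,0,0,0,-8],[0,0,0,0,0,-16],[0,0,0,0,0,-24],[0,0,0,0,0,-32],[0,0,0,0,0,-38]]]' |grep -E "open"
python3 -m inch '[[[0,0,0,0,0,0],[0,0,0,0,0,0]]]' |grep -E "open"
python3 - <<'E'
from h import *
s=st(); go([.5214,-.1902,.2],171.1,s)
E
```

```text
go [-10.21, -7.54, -0.22] [-0.0, -0.0, -78.0] q [-0.18, 0.15, 1.82, 0.0, 1.17, -0.24]
opening: 0.0442
opening: 0.0441
opening: 0.0438
t 43.85 p [ 0.5915 -0.0843  0.1981] psi 170.9 F [-0.5  0.1  0.4] op 0.0438 gf 0.0
go [5.26, -11.56, -0.19] [0.0, -0.0, -0.2] q [-0.18, 0.15, 1.82, 0.0, 1.17, -1.6]
```

```bash
python3 -m inch '[[[1.7,-3.8,-0.2,0,0,0],[3.5,-7.7,-0.2,0,0,0],[5.26,-11.56,-0.2,0,0,0],[5.26,-11.56,-0.2,0,0,0],[5.26,-11.56,-0.2,0,0,0]]]' |grep -E "pos"
python3 -m inch '[[[0,0,3.5,0,0,0],[0,0,7,0,0,0],[0,0,10,0,0,0],[0,0,12,0,0,0],[0,0,12,0,0,0]]]' |grep -E "pos|force"
python3 -m inch '[[[0,0,0.6,0,0,0],[0,0,1.2,0,0,0],[0,0,2,0,0,0],[0,0,2,0,0,0],[0,0,2,0,0,0]]]' |grep -E "pos|force"
python3 - <<'E'
from h import *
s=st(); go([.5214,-.1902,.059],171.1,s)
E
```

```text
position: [0.5215, -0.191, 0.2003]
position: [0.5198, -0.1879, 0.0765]
force: [-0.4, 0.5, -0.2]
gripper_force: 0.0
position: [0.5219, -0.1905, 0.0603]
force: [-0.1, -0.2, 0.2]
gripper_force: 0.0
t 45.35 p [ 0.5219 -0.1905  0.0603] psi 171.1 F [-0.1 -0.2  0.2] op 0.0442 gf 0.0
go [0.05, 0.02, 0.13] [-0.0, 0.0, 0.0] q [-0.39, 0.22, 2.02, 0.0, 0.9, -1.81]
```

```bash
python3 -m inch '[[[0,0,0,0,0,0],[0,0,0,0,0,0],[0,0,0,0,0,0],[0,0,0,0,0,0],[0,0,0,0,0,0]]]' -1 30 |grep -E "pos|force|open"
python3 -m inch '[[[0,0,0,0,0,8],[0,0,0,0,0,16],[0,0,0,0,0,24],[0,0,0,0,0,32],[0,0,0,0,0,40]]]' |grep -E "pos|force|open"
python3 -m inch '[[[0,0,0,0,0,5],[0,0,0,0,0,10],[0,0,0,0,0,10],[0,0,0,0,0,10]]]' |grep -E "pos|force|open"
python3 - <<'E'
from h import *
s=st(); C=cam("wrist",s); print("dial?",w2p(C,c2w([-.027,-.03,.05])))
im=bot.snapshot("wrist"); cv2.imwrite("pics/w13.png",im[:,:,::-1])
p=w2p(C,c2w([-.027,-.03,.05]))[0].astype(int); print(p)
im2=bot.snapshot("side"); cv2.imwrite("pics/s2.png",im2[:,:,::-1])
E
```

```text
position: [0.522, -0.1898, 0.0603]
force: [0.7, 2.6, 0.8]
opening: 0.0118
gripper_force: 30.0
position: [0.5221, -0.1896, 0.0603]
force: [0.6, 4.3, 1.0]
opening: 0.0121
gripper_force: 30.0
position: [0.5222, -0.1896, 0.0603]
force: [1.5, 6.1, 1.9]
opening: 0.0118
gripper_force: 30.0
t 46.75 p [ 0.5222 -0.1896  0.0603] psi 121.2 F [1.5 6.1 1.9] op 0.0118 gf 30.0
dial? [[437.07091132 164.87868518]]
[437 164]
```

View pics/w13.png

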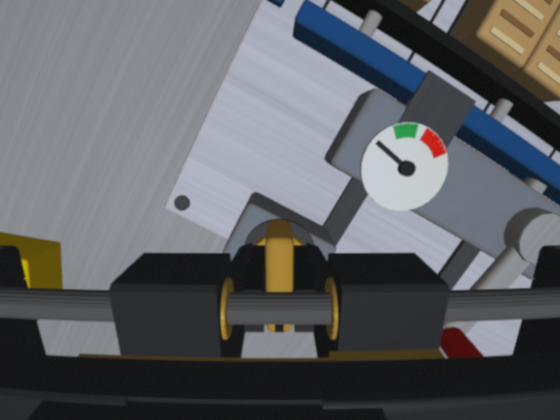

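```bash
cat >> h.py <<'E'
def gauge(C,hub,tip,z=.055):
    a,b=w2c(p2w(C,[hub,tip],z))[:,:2]; d=b-a
    return np.pi-np.arctan2(d[1],d[0])%(2*np.pi)
E
python3 - <<'E'
from h import *
s=bot.sense(); C=cam("wrist",s)
for p in [(377,142),(395,130),(417,130),(424,134),(443,154)]: print(p,round(gauge(C,(406,168),p),2))
im=cv2.imread("pics/w13.png")[110:220,350:470]; g=im.max(2)
m=(g<90)*(np.hypot(*np.meshgrid(np.arange(120)-56,np.arange(110)-58))<38)
ys,xs=np.nonzero(m); r=np.hypot(xs-56,ys-58); k=r>14; print(xs.size,[round(gauge(C,(406,168),(350+xs[k].mean(),110+ys[k].mean())),2)],350+xs[r<9].mean(),110+ys[r<9].mean(),350+xs[k].mean(),110+ys[k].mean())
E
```

```text
(377, 142) 0.19
(395, 130) 0.71
(417, 130) 1.28
(424, 134) 1.5
(443, 154) 2.28
302 [np.float64(0.19)] 406.0 167.8 386.7752808988764 150.4943820224719
```

```bash
cat >> h.py <<'E'
def readg():
    s=st(); C=cam("wrist",s); h=w2p(C,c2w([-.0265,-.04,.055]))[0]; im=bot.snapshot("wrist")[:,:,::-1]
    # hub: dark blob in the white disc nearest to the expected place
    hsv=cv2.cvtColor(np.ascontiguousarray(im),cv2.COLOR_BGR2HSV); w=((hsv[...,2]>190)&(hsv[...,1]<40)).astype(np.uint8)
    n,l,q,c=cv2.connectedComponentsWithStats(w); ok=[i for i in range(1,n) if q[i,4]>400 and np.hypot(*(c[i]-h))<60 and q[i,2]<130]
    i=max(ok,key=lambda i:q[i,4]); x,y,ww,hh=q[i,:4]; d=np.zeros(w.shape,bool); pts=np.argwhere(l==i)[:,::-1].astype(np.int32); m=np.zeros(w.shape,np.uint8); cv2.fillConvexPoly(m,cv2.convexHull(pts),1)
    dark=(im.max(2)<90)&(cv2.erode(m,np.ones((5,5)))>0); Y,X=np.nonzero(dark)
    dt=cv2.distanceTransform(dark.astype(np.uint8),cv2.DIST_L2,5); hy,hx=np.unravel_index(dt.argmax(),dt.shape)
    R0=dt.max(); r=np.hypot(X-hx,Y-hy); hb=(X[r<R0].mean(),Y[r<R0].mean()); k=r>R0+3
    print("hub",np.round(hb,1),"tip",X[k].mean().round(1),Y[k].mean().round(1),"GAUGE",round(gauge(C,hb,(X[k].mean(),Y[k].mean())),3))
E
python3 -c "
from h import *
readg()"
python3 -m inch '[[[0,0,0,0,0,4],[0,0,0,0,0,8],[0,0,0,0,0,8],[0,0,0,0,0,8]]]' |grep -E "force|open"
python3 -c "
from h import *
readg()"
```

```text
t 46.85 p [ 0.5222 -0.1895  0.0603] psi 121.2 F [1.4 5.9 2. ] op 0.0116 gf 30.0
hub [406. 168.] tip 387.9 151.5 GAUGE 0.193
force: [0.5, 5.6, 1.9]
opening: 0.0116
gripper_force: 30.0
t 47.3 p [ 0.5223 -0.1895  0.0603] psi 113.2 F [0.5 5.6 1.9] op 0.0116 gf 30.0
hub [395.  149.9] tip 373.8 136.0 GAUGE 0.186
```

```bash
for i in 1 2 3; do python3 -m inch '[[[0,0,0,0,0,3],[0,0,0,0,0,6],[0,0,0,0,0,6],[0,0,0,0,0,6]]]' |grep -E "opening"
python3 -c "
from h import *
readg()"; done
```

```text
opening: 0.0117
t 47.75 p [ 0.5223 -0.1895  0.0603] psi 107.2 F [1.9 5.7 1.3] op 0.0117 gf 30.0
hub [383. 137.] tip 360.3 125.2 GAUGE 0.198
opening: 0.0116
t 48.2 p [ 0.5224 -0.1895  0.0603] psi 101.2 F [2.  5.1 1.3] op 0.0116 gf 30.0
hub [370.  125.9] tip 346.5 116.4 GAUGE 0.217
opening: 0.0118
t 48.65 p [ 0.5224 -0.1895  0.0603] psi 95.2 F [2.3 5.9 1.3] op 0.0118 gf 30.0
hub [357. 115.] tip 331.5 109.0 GAUGE 0.178
```

```bash
for i in 1 2 3; do python3 -m inch '[[[0,0,0,0,0,3],[0,0,0,0,0,6],[0,0,0,0,0,6],[0,0,0,0,0,6]]]' |grep -E "opening"
python3 -c "
from h import *
readg()"; done
python3 - <<'E'
from h import *
s=bot.sense(); im=bot.snapshot("wrist"); cv2.imwrite("pics/w14.png",im[:,:,::-1])
E
```

```text
opening: 0.0118
t 49.1 p [ 0.5224 -0.1895  0.0603] psi 89.2 F [2.3 6.  1.7] op 0.0118 gf 30.0
hub [341. 107.] tip 314.5 103.1 GAUGE 0.202
opening: 0.0118
t 49.55 p [ 0.5225 -0.1895  0.0603] psi 83.2 F [3.6 6.3 0.9] op 0.0118 gf 30.0
hub [324. 100.] tip 297.4 97.9 GAUGE 0.245
opening: 0.0112
t 50.0 p [ 0.5225 -0.1895  0.0603] psi 77.2 F [3.1 4.4 0.6] op 0.0112 gf 30.0
hub [306.  95.] tip 279.5 94.0 GAUGE 0.312
```

View pics/w14.png

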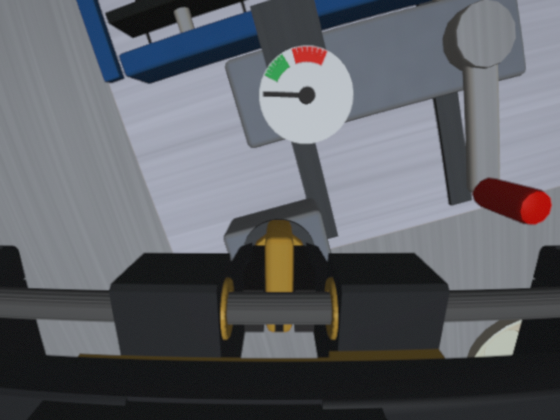

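```bash
python3 -m inch '[[[0,0,0,0,0,0],[0,0,0,0,0,0],[0,0,0,0,0,0]]]' 0 |grep -E "open"
python3 -m inch '[[[0,0,-3,0,0,0],[0,0,-6,0,0,0],[0,0,-10,0,0,0],[0,0,-13,0,0,0],[0,0,-14,0,0,0]]]' |grep -E "pos|force"
python3 -m inch '[[[2.6,3.6,0,0,0,-5],[5.2,7.2,0,0,0,-10],[7,9,0,0,0,-15.5],[7,9,0,0,0,-15.5],[7,9,0,0,0,-15.5]]]' |grep -E "pos|force"
python3 - <<'E'
from h import *
s=survey(.012,"w15"); readg()
a=cv2.imread("pics/w15.png")[0:300,130:480]; cv2.imwrite("pics/w15c.png",cv2.resize(a,(700,600),interpolation=cv2.INTER_CUBIC))
E
```

```text
opening: 0.0337
position: [0.5238, -0.1916, 0.2042]
force: [0.8, -1.0, -0.5]
gripper_force: 0.0
position: [0.6242, -0.142, 0.1982]
force: [0.5, 0.1, -0.5]
gripper_force: 0.0
t 51.4 p [ 0.6242 -0.142   0.1982] psi 92.6 F [ 0.5  0.1 -0.5] op 0.044 gf 0.0
0.84 [155.  61.  45.  68.] xy,axis,iou [ 5.0100e-01 -1.9000e-02  9.3094e+01  8.9900e-01] car [-0.0873  0.0598]
go [12.8, -11.73, 7.86] [-0.2, -0.0, -0.5] q [-0.26, 0.23, 1.72, -0.0, 1.19, -0.31]
0.81 [344.  55.  44.  74.] xy,axis,iou [ 6.7600e-01 -1.1000e-02  9.2322e+01  9.0200e-01] car [0.0878 0.0586]
go [12.84, 5.78, 7.81] [-0.2, -0.0, 0.3] q [-0.26, 0.23, 1.72, -0.0, 1.19, -0.31]
0.79 [245.  56.  39.  75.] xy,axis,iou [ 5.870e-01 -1.500e-02  9.255e+01  9.250e-01] car [-0.0015  0.06  ]
go [12.9, -3.15, 7.83] [-0.2, -0.0, 0.1] q [-0.26, 0.23, 1.72, -0.0, 1.19, -0.31]
0.79 [211.  58.  34.  66.] xy,axis,iou [ 5.5600e-01 -1.7000e-02  9.4808e+01  7.7500e-01] car [-0.032   0.0591]
go [12.78, -6.19, 7.84] [-0.2, -0.0, -2.2] q [-0.26, 0.23, 1.72, -0.0, 1.19, -0.31]
t 51.5 p [ 0.6237 -0.1427  0.1989] psi 92.6 F [ 0.7 -0.   0. ] op 0.0439 gf 0.0
hub [207.  164.1] tip 194.5 160.5 GAUGE 0.3
```

View pics/w15c.png

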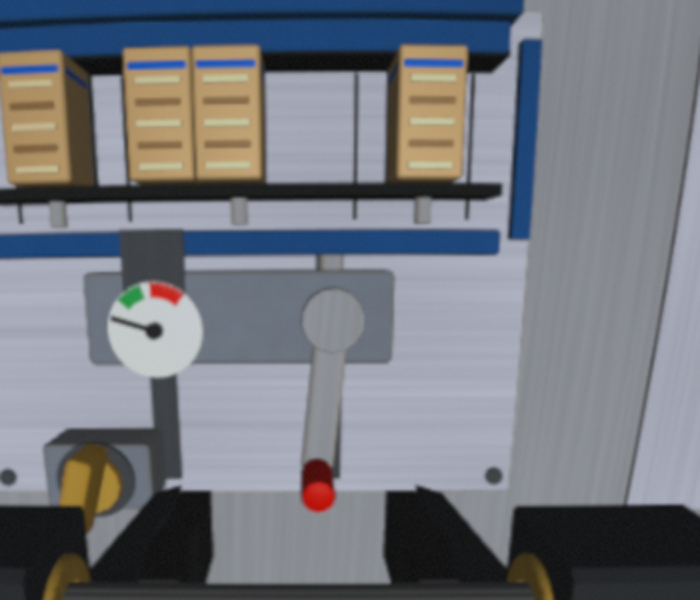

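Run:
```python
from h import *
s=bot.sense(); C=cam("wrist",s)
p=p2w(C,(296,160),.055)[0]
for z in (.085,.088,.091):
    k=p2w(C,(289,248.5),z)[0]; d=p-k; print(z,k,w2c(k),"pivot",p,w2c(p),"r",np.hypot(d[0],d[1]),"inward",np.degrees(np.arctan2(d[1],d[0])))
k=p2w(C,(289,248.5),.088)[0]; k[2]=.064; go(k,np.degrees(np.arctan2(*(p-k)[1::-1])),s)
```

```text
0.085 [ 0.63412382 -0.18090159  0.085     ] [ 0.03677561 -0.1087001   0.085     ] pivot [ 0.63751328 -0.10450632  0.055     ] [ 0.04437402 -0.03260811  0.055     ] r 0.07647042715723044 inward 87.459604899546
0.088 [ 0.6339724  -0.17969953  0.088     ] [ 0.03669072 -0.10749152  0.088     ] pivot [ 0.63751328 -0.10450632  0.055     ] [ 0.04437402 -0.03260811  0.055     ] r 0.07527654121568933 inward 87.30391116216381
0.091 [ 0.63382098 -0.17849748  0.091     ] [ 0.03660584 -0.10628294  0.091     ] pivot [ 0.63751328 -0.10450632  0.055     ] [ 0.04437402 -0.03260811  0.055     ] r 0.07408322903604836 inward 87.14320046262016
go [-3.73, 0.88, 13.53] [-0.1, -0.0, 5.2] q [-0.26, 0.23, 1.72, -0.0, 1.19, -0.31]
```

```bash
python3 -m inch '[[[-1.9,0.45,1,0,0,2.6],[-3.73,0.88,2,0,0,5.2],[-3.73,0.88,6,0,0,5.2],[-3.73,0.88,10,0,0,5.2],[-3.73,0.88,11.5,0,0,5.2]]]' 0.1 |grep -E "pos|force"
python3 -m inch '[[[0,0,0.7,0,0,0],[0,0,1.4,0,0,0],[0,0,2,0,0,0],[0,0,2,0,0,0],[0,0,2,0,0,0]]]' |grep -E "pos|force"
python3 -m inch '[[[0,0,0,0,0,0],[0,0,0,0,0,0],[0,0,0,0,0,0],[0,0,0,0,0,0],[0,0,0,0,0,0]]]' -1 15 |grep -E "pos|force|open"
python3 -c "
from h import *
st()"
```

```text
position: [0.6319, -0.1801, 0.0795]
force: [-1.0, -0.1, -0.1]
gripper_force: 0.0
position: [0.6365, -0.1792, 0.0664]
force: [0.2, 0.2, 0.3]
gripper_force: 0.0
position: [0.6355, -0.1791, 0.0653]
force: [-1.2, -1.1, 1.8]
opening: 0.0154
gripper_force: 15.0
t 53.05 p [ 0.6355 -0.1791  0.0653] psi 87.4 F [-1.2 -1.1  1.8] op 0.0154 gf 15.0
```

```bash
for i in 1 2 3; do python3 -m inch '[[[0.04,0.78,0,0,0,-6],[0.16,1.56,0,0,0,-12],[0.37,2.32,0,0,0,-18],[0.65,3.05,0,0,0,-24],[1,3.75,0,0,0,-30]]]' | grep -E "pos|force|open"; done
python3 - <<'E'
from h import *
s=st(); p=np.array([.6375,-.1045]); d=s["position"][:2]-p; print("r",np.hypot(*d),"lever rad",np.load("car.npy")[2]-np.arctan2(d[1],d[0]))
E
```

```text
position: [0.6733, -0.1706, 0.0652]
force: [-2.1, 1.3, 3.4]
opening: 0.0153
gripper_force: 15.0
position: [0.7019, -0.1445, 0.0652]
force: [-2.7, 0.3, 2.0]
opening: 0.0158
gripper_force: 15.0
position: [0.7139, -0.1077, 0.0652]
force: [-2.1, -0.2, 1.8]
opening: 0.0156
gripper_force: 15.0
t 54.55 p [ 0.7139 -0.1077  0.0652] psi 177.7 F [-2.1 -0.2  1.8] op 0.0156 gf 15.0
r 0.07643278316525498 lever rad 0.09688262150770405
```

Close the last 6°, release, rise and check.

```bash
python3 -m inch '[[[0.02,0.39,0,0,0,-3],[0.04,0.8,0,0,0,-6],[0.04,0.9,0,0,0,-6],[0.04,0.9,0,0,0,-6]]]' | grep -E "pos|force|open"
python3 -m inch '[[[0,0,0,0,0,0],[0,0,0,0,0,0],[0,0,0,0,0,0]]]' 0.1 |grep -E "open|force"
python3 -m inch '[[[0,0,-3,0,0,0],[0,0,-6,0,0,0],[0,0,-10,0,0,0],[0,0,-13,0,0,0],[0,0,-14,0,0,0]]]' |grep -E "pos|force"
python3 - <<'E'
from h import *
s=st(); go(c2w([0,-.06,.22]),93.2,s)
E
```

```text
position: [0.7139, -0.0994, 0.0653]
force: [-1.2, -4.0, 2.2]
opening: 0.0155
gripper_force: 15.0
force: [0.8, 0.1, 0.8]
opening: 0.0371
gripper_force: 0.0
position: [0.7164, -0.0987, 0.2101]
force: [0.7, -0.2, -0.4]
gripper_force: 0.0
t 55.75 p [ 0.7164 -0.0987  0.2101] psi -176.6 F [ 0.7 -0.2 -0.4] op 0.0486 gf 0.0
go [12.35, -2.83, -1.07] [0.3, 0.4, 90.2] q [-0.17, 0.37, 1.53, 0.0, 1.24, -1.8]
```

```bash
python3 -m inch '[[[3,-0.7,-0.3,0,0,8],[6,-1.4,-0.6,0,0,16],[9,-2.1,-1,0,0,24],[12.35,-2.83,-1,0,0,32],[12.35,-2.83,-1,0,0,40]]]' |grep -E "open"
python3 -m inch '[[[0,0,0,0,0,8],[0,0,0,0,0,16],[0,0,0,0,0,24],[0,0,0,0,0,32],[0,0,0,0,0,40]]]' |grep -E "open"
python3 -m inch '[[[0,0,0,0,0,5],[0,0,0,0,0,10],[0,0,0,0,0,10],[0,0,0,0,0,10]]]' |grep -E "open"
python3 - <<'E'
from h import *
s=survey(.012,"w16"); readg()
a=cv2.imread("pics/w16.png")[0:300,130:480]; cv2.imwrite("pics/w16c.png",cv2.resize(a,(700,600),interpolation=cv2.INTER_CUBIC))
E
```

```text
opening: 0.0485
opening: 0.0485
opening: 0.0483
t 57.15 p [ 0.5919 -0.134   0.2139] psi 93.5 F [-0.8  0.2 -0.1] op 0.0483 gf 0.0
0.95 [284.  71.  34.  66.] xy,axis,iou [ 5.8600e-01 -1.5000e-02  9.2006e+01  9.3900e-01] car [-0.002   0.0593]
go [11.87, 0.17, 9.4] [-0.1, -0.0, 1.5] q [-0.26, 0.15, 1.78, 0.0, 1.21, -0.33]
0.79 [371.  73.  48.  64.] xy,axis,iou [ 6.7600e-01 -1.1000e-02  9.2334e+01  9.3200e-01] car [0.0876 0.059 ]
go [11.78, 9.13, 9.39] [-0.1, -0.0, 1.2] q [-0.26, 0.15, 1.78, 0.0, 1.21, -0.33]
0.73 [251.  73.  31.  61.] xy,axis,iou [ 5.5600e-01 -1.6000e-02  9.4465e+01  8.7400e-01] car [-0.0322  0.0599]
go [11.95, -2.84, 9.41] [-0.1, -0.0, -0.9] q [-0.26, 0.15, 1.78, 0.0, 1.21, -0.33]
0.67 [369. 170. 115.  31.] xy,axis,iou [ 0.656 -0.101 10.031  0.452] car [ 0.0629 -0.0304]
go [2.86, 6.6, 9.38] [-0.1, 0.0, 83.5] q [-0.26, 0.15, 1.78, 0.0, 1.21, -0.33]
0.6 [194.  72.  39.  70.] xy,axis,iou [ 5.0100e-01 -1.9000e-02  9.1649e+01  9.3100e-01] car [-0.0876  0.0604]
go [12.04, -8.38, 9.41] [-0.1, -0.0, 1.9] q [-0.26, 0.15, 1.78, 0.0, 1.21, -0.33]
t 57.25 p [ 0.5922 -0.1341  0.2145] psi 93.5 F [-0.4 -0.5 -0. ] op 0.0488 gf 0.0
hub [241.9 166.8] tip 234.2 152.8 GAUGE 1.08
```

View pics/w16c.png

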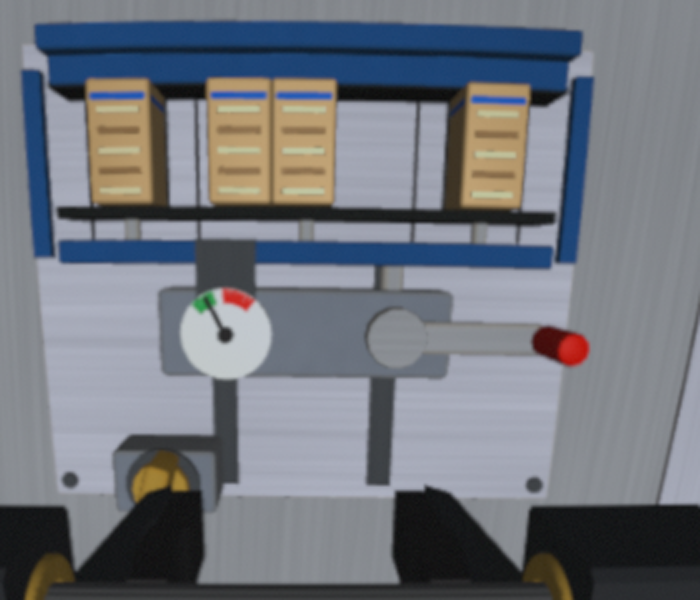

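```bash
python3 -c "
from bench import bot
print(bot.close_job())"
```

```text
the job is handed in; nothing more can be done
None
```

The job is handed in: all four sections stand upright and square against the fixed jaw, the lever is closed and the pointer reads about 1.08, in the green; one section was knocked along the deck and now stands touching its neighbour, off its marked slot, and I left it there.

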